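# Lay the cut glass on its drawings

## Robot

A 6-joint arm with a two-finger parallel gripper is mounted at the origin on the work surface. World frame = base frame: x ahead of the robot, y to its left, z up, the work surface at z = 0. Lengths are in mm, angles in rad, forces in N, time in s.
With the tool pointing down it reaches from about 300 to 775 mm from the base axis. Payload 14.6 kg.
Tool frame: the origin (TCP) lies midway between the tips of the shut fingers; the grasp point (between the pads) lies 19 mm behind it; z points along the fingers, y is the line along which they close (so a half turn about z gives the same grasp; the last joint's range is limited). The gripper opens to 94 mm and grips with 3 to 60 N. Pads are 16 mm wide; open, the fingers measure 119 mm over their backs; the gripper's body (75 mm by 177 mm) begins 78 mm behind the grasp point.
Start: joints at [-0.067, 0.3, 1.521, -0, 1.321, -0.067], TCP at [549.99, -0.002, 205.446] pointing down, gripper open.
Joint ranges: [-3.03, 3.03], [-0.79, 2.21], [0.23, 2.52], [-1.04, 4.18], [0, 3.07], [-2.55, 2.55]. Speed limits (rad/s): [2.22, 2.22, 2.57, 3.14, 3.14, 3.14].

## Interface

Orientations are given as [roll, pitch, yaw] about the fixed x, y, z axes, in that order (R = Rz(yaw) Ry(pitch) Rx(roll)).
In Python, from cell import * gives the robot as it stands. The module is installed in compiled form; this text tells all that it offers.
- The arm moves only by the tool servo_tool, never from a script. Its argument "motion" is a list of rows, each an object of numbers: "wx", "wy", "wz": the turn, a rotation vector about the tool's x, y, z in units of 2 rad (1.0 is 2 rad); "dx", "dy", "dz": the shift along the tool's x, y, z in units of 10 cm (1.0 is 10 cm); "fingers": the closure, from -1 (fully open) to 1 (shut). In form: [{"wx": .., "wy": .., "wz": .., "dx": .., "dy": .., "dz": .., "fingers": ..}, ...]. A call has 1 to 10 rows; each row is the pose to reach, as a shift and turn from the pose commanded when the call began, along the tool's axes at that moment; what a row does not reach only later rows make up. A row lasts 1/10 s, in which the tool goes at most 50 mm and 8.59 degrees, less where a joint would pass 70% of its speed; a pose out of reach is approached as far as the arm can. A call with a number of a shift or a turn outside -1 to 1 is refused whole. A call with a gripper value outside its range is refused whole. The fingers move at their own pace and stop on an object; "newtons" is the grip in N (left out, the last holds). Time passes only in rows, so rows that repeat a pose let the fingers close. It gives the time, the measured TCP pose, the force, the opening and the grip force at its end, in the units of the state.
- read_state(): the state, without advancing time (a new reading comes with each control period).
- camera(name): name is "scene" or "side" or "wrist"; returns a dict with "image" (420x560x3 uint8, red, green, blue), "fx", "fy", "cx", "cy" (pixels), "k1" (the pictures are not rectified: a ray, as slopes to the right and down, at radius r is drawn at 1 + k1 r^2 times it, then the intrinsics apply), "R" (3x3) and "t" (3): a world point X has camera coordinates R X + t. Camera axes: x right, y down, z forward; pixel columns grow to the right and rows downward; lengths in mm; the calibration is good to about 2 mm. A picture is of the moment at which its call begins. There is no depth.
- sign_off(): hands the job in; it is judged then, once.
Trained networks look in a picture, given as the dict that the camera call returned (one of the last four; its "shot" number tells which), for a name from the list of things; names that differ only in an ending like _2 or _b are one class to them, and where a whole thing is asked for, a point or a joint stands for the part that bears it (a point fixed in the world has none). Each returns a list of dicts, best first, with "conf" (0 to 1); they miss things now and then, are a little off and sometimes report something else, mostly with a low value. They report only what shows in the picture. A call takes as long as a camera call.
- spot_in(query, picture): "location" ([column, row] in pixels, amid what is visible of it).
- trace(query, picture): "pixels" (420x560 bool, what is visible of it) and "location" ([column, row] in pixels, amid what is visible of it).
The state is a dict: "clock": time; "joints": joint angles; "qd": joint speeds; "effort": joint torques, N m; "eef_pos": TCP position; "eef_rot": TCP orientation; "wrist_force": force on the tool from outside, world axes, zero at the start; "moment": the same for the moment, N m; "finger_gap": finger opening in mm; "finger_force": force on a finger pad.
Only numpy, scipy, OpenCV 4.12 (cv2) and the standard library are available. Lean on these libraries where they do the work, as an engineer would, in place of code of your own. Each camera call takes 0.05 s, during which the arm holds its last target. There are 200 camera calls.

## Task

Lay the cut pieces of glass out on the lightbox for painting: each piece flat on the drawing whose outline has its shape, centred on the outline and turned to match it. The sun takes two pieces: the pale square, and the small amber disc lying on top of it over the drawn circle. Set every piece down gently without dropping it, and leave the black paint jar where it stands.

Things in the scene. Friction and masses are not known exactly. Their poses are not given: they have to be found in the camera images.
- glass_square: Pale clear (slightly aqua) square glass, 64 x 64 mm, x and y along its sides, about 80 g. Loose cut glass, 8 mm thick. Origin: centre of its underside; z up out of its upper face. All five pieces of glass start lying flat, apart from one another, on a dark green cutting mat 3 mm thick to the robot's left.
- glass_disc: Small amber round glass, 40 mm in diameter, about 25 g. Loose cut glass, 8 mm thick. Origin: centre of its underside; z up out of its upper face.
- glass_roundel: Large blue round glass, 60 mm in diameter, about 55 g. Loose cut glass, 8 mm thick. Origin: centre of its underside; z up out of its upper face.
- glass_oval: Green oval glass, 88 mm long (along its x) and 54 mm across (along its y), about 75 g. Loose cut glass, 8 mm thick. Origin: centre of its underside; z up out of its upper face.
- glass_rect: Red oblong glass, 88 mm long (x) by 46 mm (y), about 80 g. Loose cut glass, 8 mm thick. Origin: centre of its underside; z up out of its upper face.
- sheet_sun: Sheet with the drawing of the sun: a heavy square outline 64 x 64 mm (sides along x and y) with a circle 40 mm in diameter at its centre and short rays. Cream paper, 104 x 104 mm, taped flat. Origin: centre of outline and sheet, on the lightbox's top surface (where the glass's underside will lie); z up.
- sheet_flower: Sheet with the drawing of a flower: a heavy round outline 60 mm in diameter with six petals in it. Cream paper, 104 x 104 mm, taped flat. Origin: centre of outline and sheet, on the lightbox's top surface (where the glass's underside will lie); z up. All four sheets lie on one fixed lightbox to the robot's right: a level white-topped slab, 320 x 360 mm, its top 20 mm above the table.
- sheet_leaf: Sheet with the drawing of a leaf: a heavy oval outline 88 mm (x) by 54 mm (y) with a veined leaf in it. Cream paper, 104 x 104 mm, taped flat. Origin: centre of outline and sheet, on the lightbox's top surface (where the glass's underside will lie); z up. The four sheets lie in two rows of two, centres about 140 mm and 160 mm apart, in any arrangement, each turned a little.
- sheet_boat: Sheet with the drawing of a sailing boat: a heavy oblong outline 88 mm (x) by 46 mm (y) with a boat and waves in it. Cream paper, 104 x 104 mm, taped flat. Origin: centre of outline and sheet, on the lightbox's top surface (where the glass's underside will lie); z up.
- jar_black: Black paint jar with a white screw lid, 50 mm in diameter, 50 mm tall, loose, standing on the cutting mat among the glass; not to be moved. Origin: centre of its underside. (A jar with a yellow lid, a brush and a roll of tape lie beyond the mat and lightbox, at x over 0.70 m, none taller than 70 mm, out of the way.)

How it is judged (in metres and radians):
At the end, for the whole second after the job is handed in: Every piece lies flat, released and at rest, within 10 mm of the centre of its outline (the disc on top of the square); square, oval and oblong turned to match within 11 degrees, any symmetric way round; black jar upright, moved under 20 mm (horizontal distance between each of glass_square, glass_disc and sheet_sun below 0.01 m and z of glass_square in the frame of sheet_sun between -0.004 and 0.004 m and linear speed of each of glass_square, glass_roundel, glass_oval, glass_rect, glass_disc below 0.01 m/s and angular speed of each of glass_square, glass_roundel, glass_oval, glass_rect, glass_disc below 0.1 rad/s and angle between each of glass_square, glass_roundel, glass_oval, glass_rect, glass_disc's own z axis and vertical below 0.06 rad and (angle between the x axis of glass_square and the x axis of sheet_sun, either way round below 0.2 rad or angle between the x axis of glass_square and the y axis of sheet_sun, either way round below 0.2 rad) and horizontal distance between glass_roundel and sheet_flower below 0.01 m and z of glass_roundel in the frame of sheet_flower between -0.004 and 0.004 m and horizontal distance between glass_oval and sheet_leaf below 0.01 m and z of glass_oval in the frame of sheet_leaf between -0.004 and 0.004 m and angle between the x axis of glass_oval and the x axis of sheet_leaf, either way round below 0.2 rad and horizontal distance between glass_rect and sheet_boat below 0.01 m and z of glass_rect in the frame of sheet_boat between -0.004 and 0.004 m and angle between the x axis of glass_rect and the x axis of sheet_boat, either way round below 0.2 rad and z of glass_disc in the frame of glass_square between 0.005 and 0.011 m and distance of jar_black from where it was at the start of the episode below 0.02 m and angle between jar_black's own z axis and vertical below 0.1 rad); the robot touches nothing.
It fails at once if the black paint jar is pushed aside or tipped (distance of jar_black from where it was at the start of the episode above 0.02 m or angle between jar_black's own z axis and vertical above 0.3 rad).
It fails at once if a piece of glass is dropped or thrown ((linear speed of glass_square above 0.5 m/s and contact force between glass_square and the fingers below 0.05 N) or (linear speed of glass_roundel above 0.5 m/s and contact force between glass_roundel and the fingers below 0.05 N) or (linear speed of glass_oval above 0.5 m/s and contact force between glass_oval and the fingers below 0.05 N) or (linear speed of glass_rect above 0.5 m/s and contact force between glass_rect and the fingers below 0.05 N) or (linear speed of glass_disc above 0.5 m/s and contact force between glass_disc and the fingers below 0.05 N)).
It also fails if it takes over 131 s, if anything falls off the work surface, if the arm or the gripper's body presses on something with over 40 N, if the wrist force passes 120 N, or if a joint passes its speed limit or range.

## Working session

There is one attempt and no reset: what is moved stays moved. The work goes in short steps, Python scripts to look and compute and a tool call to move; the robot and the scene stay as the last step left them, time stands still between calls to the robot, and variables do not carry over. Pictures are saved under pics/ and viewed, at most 14 in all, crops included, and the job is handed in when it is done.

Besides the shell and the picture viewer there is one more tool, called after ">>>" as name(argument=value, ...) on one line, values as JSON. servo_tool: Moves the arm, as the interface text tells. Its arguments: {"type":"object","properties":{"motion":{"type":"array","items":{"type":"object","properties":{"wx":{"type":"number"},"wy":{"type":"number"},"wz":{"type":"number"},"dx":{"type":"number"},"dy":{"type":"number"},"dz":{"type":"number"},"fingers":{"type":"number"}}}},"newtons":{"type":"number"}},"required":["motion"]}

```bash
mkdir -p pics; cat > h.py <<'E'
from cell import *
import numpy as np, cv2
def save(c,f,box=None):
    im=c["image"][:,:,::-1]
    if box: im=im[box[1]:box[3],box[0]:box[2]]; im=cv2.resize(im,None,fx=2,fy=2)
    cv2.imwrite("pics/"+f,im)
def ground(c,px,z):
    px=np.atleast_2d(np.array(px,float)); d=(px-[c["cx"],c["cy"]])/[c["fx"],c["fy"]]
    s=d.copy()
    for _ in range(20): s=d/(1+c["k1"]*(s**2).sum(1,keepdims=True))
    R=np.array(c["R"]);t=np.array(c["t"]); o=-R.T@t
    r=np.c_[s,np.ones(len(s))]@R
    return o+r*((z-o[2])/r[:,2])[:,None]
def ray(c,px):
    a=ground(c,px,0)[0];o=-np.array(c["R"]).T@np.array(c["t"]);return o,(a-o)/np.linalg.norm(a-o)
E
python3 - <<'E'
from h import *
s=read_state();print({k:np.round(v,3) for k,v in s.items()})
names=["glass_square","glass_disc","glass_roundel","glass_oval","glass_rect","sheet_sun","sheet_flower","sheet_leaf","sheet_boat","jar_black"]
for n in ["scene","side","wrist"]:
    c=camera(n);save(c,n+"0.png");print(n,np.round(-np.array(c["R"]).T@c["t"]),np.round(c["R"],2).tolist(),c["fx"],c["k1"])
    for q in names:
        r=spot_in(q,c)
        for x in r[:2]: print(q,np.round(x["location"]),round(x["conf"],2),np.round(ground(c,x["location"],11 if q[0]=='g' else 20)[0],0))
E
```

```text
{'clock': np.float64(0.0), 'joints': array([-0.067,  0.3  ,  1.522,  0.   ,  1.321, -0.067]), 'qd': array([-0.   , -0.   , -0.   , -0.   , -0.001, -0.   ]), 'effort': array([-2.0000e-03, -5.3181e+01, -3.5274e+01,  7.1000e-02,  2.4000e-02,
       -0.0000e+00]), 'eef_pos': array([5.49729e+02, 1.30000e-02, 2.04877e+02]), 'eef_rot': array([-3.14 , -0.   ,  1.571]), 'wrist_force': array([-0.38 ,  1.48 , -0.269]), 'moment': array([-0.053,  0.028, -0.059]), 'finger_force': np.float64(0.0), 'finger_gap': np.float64(94.03)}
scene [ 960. -243.  852.] [[0.55, 0.84, 0.0], [0.69, -0.45, -0.56], [-0.47, 0.31, -0.83]] 389.32624730699933 0.009108039821986536
glass_square [300. 200.] 0.72 [475. 136.  11.]
glass_square [249. 281.] 0.59 [603. -97.  11.]
glass_roundel [364. 153.] 0.73 [441. 387.  11.]
glass_oval [397. 185.] 0.86 [582. 387.  11.]
glass_rect [362. 206.] 0.66 [583. 262.  11.]
sheet_sun [223. 235.] 0.74 [465. -91.  20.]
sheet_sun [300. 199.] 0.72 [478. 132.  20.]
sheet_flower [162. 267.] 0.73 [ 462. -253.   20.]
sheet_leaf [188. 318.] 0.56 [ 609. -254.   20.]
sheet_boat [251. 280.] 0.74 [60
[... 483 characters left out ...]
3 [573. 264.  11.]
sheet_sun [320. 194.] 0.79 [465. -90.  20.]
sheet_flower [342. 160.] 0.68 [ 456. -237.   20.]
sheet_flower [196. 297.] 0.65 [573. 276.  20.]
sheet_leaf [288. 144.] 0.91 [ 605. -251.   20.]
sheet_boat [265. 175.] 0.69 [ 604. -106.   20.]
jar_black [232. 245.] 0.71 [572. 134.  20.]
wrist [550.  70. 384.] [[1.0, -0.0, 0.0], [-0.0, -0.97, 0.24], [-0.0, -0.24, -0.97]] 344.2549271225348 0.023930620775360793
glass_square [194.  59.] 0.72 [459. 128.  11.]
sheet_sun [223. 260.] 0.79 [480. -86.  20.]
sheet_flower [216. 376.] 0.59 [ 465. -238.   20.]
sheet_leaf [333. 367.] 0.88 [ 608. -226.   20.]
sheet_boat [336. 262.] 0.6 [608. -88.  20.]
jar_black [305.  36.] 0.79 [569. 147.  20.]
```

View pics/side0.png

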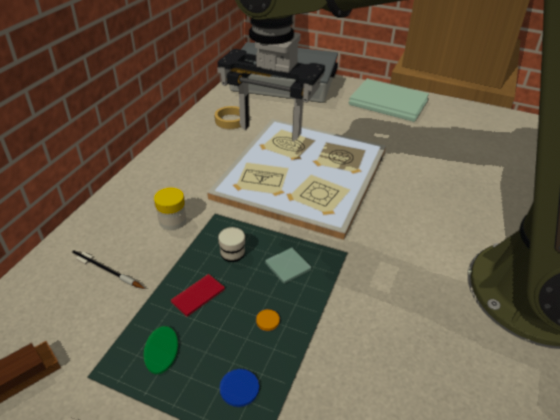

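View pics/wrist0.png

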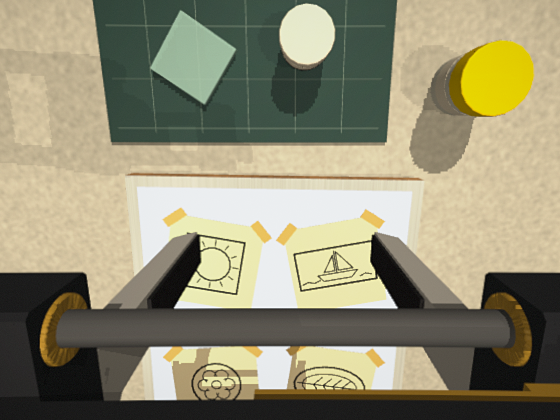

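The side view shows all five pieces, with the jar at (232,245). The wrist view shows the sun at (213,265), boat at (336,265), flower at (216,384) and leaf at (328,382); the last two are partly hidden by the gripper. I'll move so the wrist camera gets a clear view of the sheets.

>>> servo_tool(motion=[{"dx": -0.5},{"dx": -1},{"dx": -1}])

```text
schema error: expected keys wx, wy, wz, dx, dy, dz, fingers
```

>>> servo_tool(motion=[{"dx": -0.5},{"dx": -1},{"dx": -1},{"dx": -1},{"dx": -1},{"dx": -1}])

```text
schema error: expected keys wx, wy, wz, dx, dy, dz, fingers
```

```bash
cat >> h.py <<'E'
def save_pkl(c,f):
    import pickle;pickle.dump(c,open(f,"wb"))
def fit(c,q,z,minconf=0.3,near=None):
    """trace q, project contour to height z, return list of (centre, size, yaw deg of long axis, conf, loc)"""
    out=[]
    for r in trace(q,c)[:3]:
        if r["conf"]<minconf: continue
        m=r["pixels"].astype(np.uint8)
        cs,_=cv2.findContours(m,cv2.RETR_EXTERNAL,cv2.CHAIN_APPROX_NONE)
        if not cs: continue
        k=max(cs,key=cv2.contourArea)[:,0]
        if len(k)<8: continue
        w=ground(c,k,z)[:,:2].astype(np.float32)
        (x,y),(a,b),t=cv2.minAreaRect(w)
        if a<b: a,b,t=b,a,t+90
        (ex,ey),(e1,e2),et=cv2.fitEllipse(w)
        out.append(dict(c=np.round((x,y),1),size=np.round((a,b),1),yaw=round((t+90)%180-90,1),ec=np.round((ex,ey),1),es=np.round((e1,e2),1),eyaw=round((et+180)%180-90,1),conf=round(r["conf"],2),loc=np.round(r["location"])))
    return out
E
python3 - <<'E'
from h import *
c=camera("wrist");save(c,"w1.png");save_pkl(c,"w1.pkl");print(read_state()["eef_pos"])
for q in ["sheet_sun","sheet_flower","sheet_leaf","sheet_boat"]:
    for r in fit(c,q,20): print(q,r)
E
```

```text
[5.49983461e+02 1.46532576e-02 2.05445907e+02]
sheet_sun {'c': array([467.4, -87.3]), 'size': array([118.4, 110. ]), 'yaw': -10.9, 'ec': array([472.9, -86.4]), 'es': array([113.7, 121.5]), 'eyaw': -48.0, 'conf': 0.63, 'loc': array([224., 258.])}
sheet_flower {'c': array([ 462.6, -233.8]), 'size': array([116.6,  74.5]), 'yaw': 0.8, 'ec': array([ 463. , -233.2]), 'es': array([ 82.3, 126.6]), 'eyaw': 3.4, 'conf': 0.71, 'loc': array([216., 374.])}
sheet_leaf {'c': array([ 609.8, -225.5]), 'size': array([115.8,  60.7]), 'yaw': 0.0, 'ec': array([ 602.6, -227.5]), 'es': array([ 63. , 131.7]), 'eyaw': -2.1, 'conf': 0.67, 'loc': array([329., 366.])}
sheet_leaf {'c': array([570.7, 145.9]), 'size': array([57.2, 53.2]), 'yaw': 89.9, 'ec': array([570.4, 146.4]), 'es': array([52.5, 57.8]), 'eyaw': 76.9, 'conf': 0.64, 'loc': array([306.,  35.])}
sheet_boat {'c': array([606.3, -89.1]), 'size': array([119. , 110.7]), 'yaw': 10.9, 'ec': array([605.9, -89.7]), 'es': array([120.1, 122.8]), 'eyaw': -24.4, 'conf': 0.77, 'loc': array([336., 266.])}
```

View pics/w1.png

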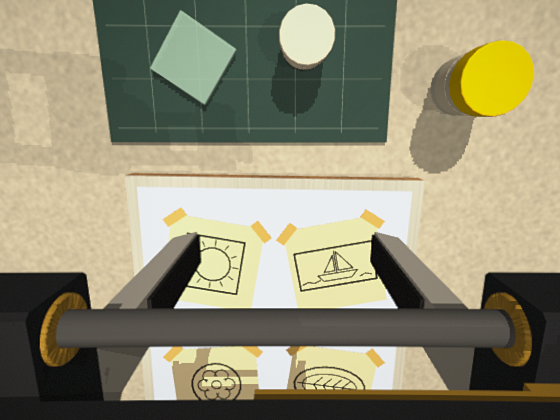

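The picture hasn't changed because both moves were refused. Every row needs all seven keys.

>>> servo_tool(motion=[{"wx": 0,"wy": 0,"wz": 0,"dx": -0.5,"dy": 0,"dz": 0,"fingers": -1},{"wx": 0,"wy": 0,"wz": 0,"dx": -1,"dy": 0,"dz": 0,"fingers": -1}], newtons=20)

```text
clock: 2.1
eef_pos: [550.0, -100.4, 205.6]
eef_rot: [3.141, 0.0, 1.574]
wrist_force: [0.6, -0.4, -0.3]
finger_gap: 93.8
finger_force: 0.0
```

>>> servo_tool(motion=[{"wx": 0,"wy": 0,"wz": 0,"dx": -0.5,"dy": 0,"dz": 0,"fingers": -1},{"wx": 0,"wy": 0,"wz": 0,"dx": -1,"dy": 0,"dz": 0,"fingers": -1},{"wx": 0,"wy": 0,"wz": 0,"dx": -1,"dy": 0,"dz": 0,"fingers": -1},{"wx": 0,"wy": 0,"wz": 0,"dx": -1,"dy": 0,"dz": 0,"fingers": -1},{"wx": 0,"wy": 0,"wz": 0,"dx": -1,"dy": 0,"dz": 0,"fingers": -1}])

```text
clock: 2.6
eef_pos: [550.1, -199.0, 205.5]
eef_rot: [-3.142, -0.0, 1.572]
wrist_force: [-0.1, -0.4, 0.2]
finger_gap: 93.9
finger_force: 0.0
```

```bash
python3 - <<'E'
from h import *
c=camera("wrist");save(c,"w2.png");save_pkl(c,"w2.pkl");print(read_state()["eef_pos"])
for q in ["sheet_sun","sheet_flower","sheet_leaf","sheet_boat"]:
    for r in fit(c,q,20): print(q,r)
E
```

```text
[ 550.17476037 -198.75193749  205.55657864]
sheet_sun {'c': array([467.7, -86.3]), 'size': array([120.6, 112.3]), 'yaw': -10.7, 'ec': array([467.6, -88.4]), 'es': array([124.5, 125.2]), 'eyaw': -49.6, 'conf': 0.87, 'loc': array([205.,  74.])}
sheet_flower {'c': array([467.1, -86.9]), 'size': array([120.7, 113.1]), 'yaw': -10.2, 'ec': array([467.6, -88.5]), 'es': array([124.7, 125.4]), 'eyaw': -68.4, 'conf': 0.7, 'loc': array([202.,  76.])}
sheet_flower {'c': array([ 462.9, -246.6]), 'size': array([121. , 111.4]), 'yaw': 2.2, 'ec': array([ 470.1, -242.8]), 'es': array([107.3, 129.8]), 'eyaw': -41.6, 'conf': 0.6, 'loc': array([218., 223.])}
sheet_leaf {'c': array([ 604.6, -249.6]), 'size': array([118.4, 111. ]), 'yaw': -8.8, 'ec': array([ 603.5, -250.6]), 'es': array([122.1, 124.1]), 'eyaw': 63.7, 'conf': 0.58, 'loc': array([333., 231.])}
sheet_boat {'c': array([605.9, -89.6]), 'size': array([119.7, 111.5]), 'yaw': 10.2, 'ec': array([606.4, -90.9]), 'es': array([124.1, 125. ]), 'eyaw': 84.3, 'conf': 0.76, 'loc': array([345.,  77.])}
```

View pics/w2.png

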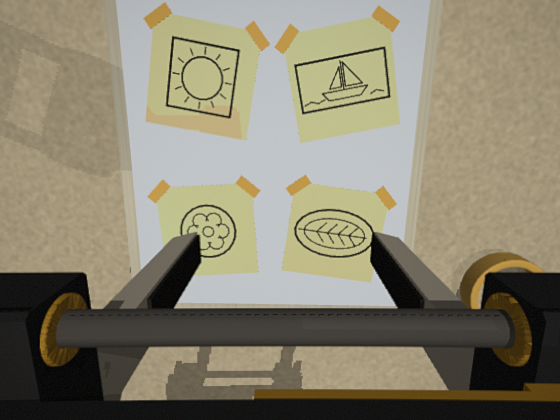

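The wrist view shows the sun (203,77), boat (343,80) and leaf (333,232) outlines whole. The flower (208,231) is slightly clipped by a finger. I'll take one higher view for triangulation, then move over the mat.

>>> servo_tool(motion=[{"wx": 0,"wy": 0,"wz": 0,"dx": -0.2,"dy": 0.1,"dz": -0.5,"fingers": -1},{"wx": 0,"wy": 0,"wz": 0,"dx": -0.3,"dy": 0.1,"dz": -0.8,"fingers": -1},{"wx": 0,"wy": 0,"wz": 0,"dx": -0.3,"dy": 0.1,"dz": -0.8,"fingers": -1},{"wx": 0,"wy": 0,"wz": 0,"dx": -0.3,"dy": 0.1,"dz": -0.8,"fingers": -1},{"wx": 0,"wy": 0,"wz": 0,"dx": -0.3,"dy": 0.1,"dz": -0.8,"fingers": -1}])

```text
clock: 3.35
eef_pos: [559.7, -229.3, 284.1]
eef_rot: [-3.14, -0.001, 1.571]
wrist_force: [0.3, 0.0, -0.3]
finger_gap: 94.4
finger_force: 0.0
```

```bash
python3 - <<'E'
from h import *
c=camera("wrist");save(c,"w3.png");save_pkl(c,"w3.pkl");print(read_state()["eef_pos"])
E
```

```text
[ 559.70309997 -229.35822812  284.09058586]
```

>>> servo_tool(motion=[{"wx": 0,"wy": 0,"wz": 0,"dx": 0.5,"dy": 0,"dz": 0,"fingers": -1},{"wx": 0,"wy": 0,"wz": 0,"dx": 1,"dy": 0,"dz": 0,"fingers": -1}])

```text
clock: 3.6
eef_pos: [559.4, -129.1, 284.0]
eef_rot: [-3.14, -0.001, 1.569]
wrist_force: [1.3, 0.9, 0.1]
finger_gap: 93.8
finger_force: 0.0
```

>>> servo_tool(motion=[{"wx": 0,"wy": 0,"wz": 0,"dx": 0.5,"dy": 0,"dz": 0,"fingers": -1},{"wx": 0,"wy": 0,"wz": 0,"dx": 1,"dy": 0,"dz": 0,"fingers": -1}])

```text
clock: 3.8
eef_pos: [559.3, -27.8, 284.6]
eef_rot: [-3.14, -0.0, 1.571]
wrist_force: [0.5, 0.4, -0.5]
finger_gap: 93.8
finger_force: 0.0
```

>>> servo_tool(motion=[{"wx": 0,"wy": 0,"wz": 0,"dx": 0.5,"dy": 0,"dz": 0,"fingers": -1},{"wx": 0,"wy": 0,"wz": 0,"dx": 1,"dy": 0,"dz": 0,"fingers": -1}])

```text
clock: 4.0
eef_pos: [559.2, 72.3, 284.7]
eef_rot: [-3.14, 0.0, 1.571]
wrist_force: [0.6, -0.8, 0.4]
finger_gap: 94.4
finger_force: 0.0
```

>>> servo_tool(motion=[{"wx": 0,"wy": 0,"wz": 0,"dx": 0.5,"dy": 0,"dz": 0,"fingers": -1},{"wx": 0,"wy": 0,"wz": 0,"dx": 1,"dy": 0,"dz": 0,"fingers": -1},{"wx": 0,"wy": 0,"wz": 0,"dx": 1,"dy": 0,"dz": 0,"fingers": -1},{"wx": 0,"wy": 0,"wz": 0,"dx": 1,"dy": 0,"dz": 0,"fingers": -1}])

```text
clock: 4.4
eef_pos: [559.5, 170.9, 284.4]
eef_rot: [-3.14, 0.001, 1.573]
wrist_force: [-0.5, -0.7, -0.1]
finger_gap: 94.2
finger_force: 0.0
```

```bash
python3 - <<'E'
from h import *
c=camera("wrist");save(c,"w4.png");save_pkl(c,"w4.pkl");print(read_state()["eef_pos"])
for q in ["glass_square","glass_disc","glass_roundel","glass_oval","glass_rect"]:
    for r in fit(c,q,11): print(q,r)
E
```

```text
[559.69956993 169.81567795 284.7178661 ]
glass_square {'c': array([457.4, 129.1]), 'size': array([66.4, 64.8]), 'yaw': 57.1, 'ec': array([457.5, 129.1]), 'es': array([74.4, 75.7]), 'eyaw': 66.9, 'conf': 0.78, 'loc': array([207., 200.])}
glass_disc {'c': array([442.8, 262.6]), 'size': array([40.7, 37.1]), 'yaw': -21.9, 'ec': array([443. , 262.9]), 'es': array([36.9, 40.6]), 'eyaw': -11.5, 'conf': 0.85, 'loc': array([192., 103.])}
glass_roundel {'c': array([434.7, 369.5]), 'size': array([41.9,  9.4]), 'yaw': 0.5, 'ec': array([435. , 370.3]), 'es': array([ 9.9, 43.3]), 'eyaw': 0.2, 'conf': 0.73, 'loc': array([183.,   3.])}
glass_oval {'c': array([580.8, 358.9]), 'size': array([54.2, 31.7]), 'yaw': -0.0, 'ec': array([584. , 361.6]), 'es': array([33.9, 55.6]), 'eyaw': -8.7, 'conf': 0.95, 'loc': array([306.,  11.])}
glass_rect {'c': array([579.1, 261.2]), 'size': array([88. , 46.3]), 'yaw': 68.5, 'ec': array([579.1, 261.3]), 'es': array([ 50.6, 107.4]), 'eyaw': 68.7, 'conf': 0.88, 'loc': array([303., 103.])}
```

>>> servo_tool(motion=[{"wx": 0,"wy": 0,"wz": 0,"dx": 0.5,"dy": 0,"dz": 0,"fingers": -1},{"wx": 0,"wy": 0,"wz": 0,"dx": 1,"dy": 0,"dz": 0,"fingers": -1},{"wx": 0,"wy": 0,"wz": 0,"dx": 1,"dy": 0,"dz": 0,"fingers": -1},{"wx": 0,"wy": 0,"wz": 0,"dx": 1,"dy": 0,"dz": 0,"fingers": -1},{"wx": 0,"wy": 0,"wz": 0,"dx": 1,"dy": 0,"dz": 0,"fingers": -1}])

```text
clock: 5.2
eef_pos: [560.2, 268.9, 285.5]
eef_rot: [3.142, 0.0, 1.57]
wrist_force: [-0.3, 0.2, -0.5]
finger_gap: 94.1
finger_force: 0.0
```

```bash
python3 - <<'E'
from h import *
c=camera("wrist");save(c,"w5.png");save_pkl(c,"w5.pkl");print(read_state()["eef_pos"])
for q in ["glass_square","glass_disc","glass_roundel","glass_oval","glass_rect"]:
    for r in fit(c,q,11): print(q,r)
E
```

```text
[560.30355594 268.70812789 285.66154066]
glass_square {'c': array([458.4, 130.4]), 'size': array([66.1, 63.2]), 'yaw': 57.8, 'ec': array([461.8, 130.4]), 'es': array([64. , 77.4]), 'eyaw': 79.2, 'conf': 0.7, 'loc': array([215., 270.])}
glass_disc {'c': array([442.2, 262.8]), 'size': array([38.9, 37.4]), 'yaw': 23.7, 'ec': array([442.7, 263.3]), 'es': array([37.4, 39.2]), 'eyaw': 10.1, 'conf': 0.7, 'loc': array([199., 177.])}
glass_roundel {'c': array([432.4, 395.6]), 'size': array([59.1, 58.5]), 'yaw': -44.5, 'ec': array([432.5, 396. ]), 'es': array([57.5, 59.7]), 'eyaw': -4.6, 'conf': 0.94, 'loc': array([183.,  69.])}
glass_oval {'c': array([578.8, 385.8]), 'size': array([87.9, 53.6]), 'yaw': -68.7, 'ec': array([578.7, 385.8]), 'es': array([52.9, 87.7]), 'eyaw': -67.4, 'conf': 0.96, 'loc': array([301.,  78.])}
glass_rect {'c': array([579.3, 262. ]), 'size': array([87.9, 45.7]), 'yaw': 68.2, 'ec': array([579.1, 262. ]), 'es': array([ 50.3, 105.3]), 'eyaw': 68.3, 'conf': 0.69, 'loc': array([298., 179.])}
```

View pics/w5.png

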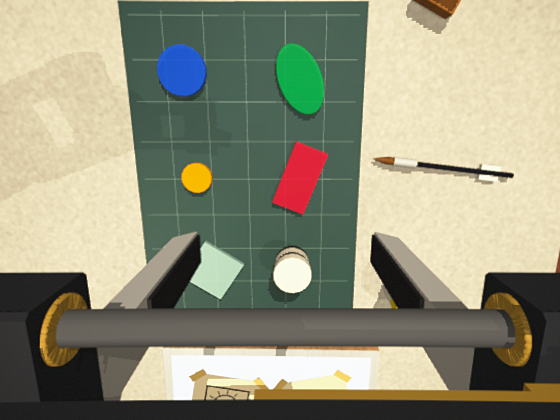

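The wrist view shows roundel (182,69), oval (301,78), disc (196,178), rect (300,178), square (215,270) and jar (292,270), which matches the fits. Next I'll fit the sheet outlines and check heights.

```bash
cat > sheets.py <<'E'
from h import *
import pickle
def tri(c1,p1,c2,p2):
    o1,d1=ray(c1,p1);o2,d2=ray(c2,p2)
    A=np.c_[d1,-d2];s=np.linalg.lstsq(A,o2-o1,rcond=None)[0]
    a,b=o1+s[0]*d1,o2+s[1]*d2;return np.round((a+b)/2,1),round(np.linalg.norm(a-b),1)
appr=dict(sun=(467,-87,64,64),boat=(606,-90,88,46),flower=(463,-248,60,60),leaf=(604,-251,88,54))
C={}
for f in ["w2.pkl","w3.pkl"]:
    c=pickle.load(open(f,"rb"));g=cv2.cvtColor(c["image"],cv2.COLOR_RGB2GRAY).astype(int)
    # rectify to top-down 0.5 mm grid
    R=np.array(c["R"]);t=np.array(c["t"])
    for n,(x,y,a,b) in appr.items():
        X,Y=np.meshgrid(np.arange(x-62,x+62,.5),np.arange(y-62,y+62,.5))
        P=np.stack([X,Y,0*X+20],-1)@R.T+t;s=P[...,:2]/P[...,2:]
        s=s*(1+c["k1"]*(s**2).sum(-1,keepdims=True))
        im=cv2.remap(c["image"],(s[...,0]*c["fx"]+c["cx"]).astype(np.float32),(s[...,1]*c["fy"]+c["cy"]).astype(np.float32),cv2.INTER_LINEAR)
        gg=im.max(2);dark=np.clip(cv2.medianBlur(gg,41).astype(int)-gg,0,120).astype(np.float32)
        # template match: outline drawn at candidate pose, chamfer-like correlation
        dark=cv2.GaussianBlur(dark,(0,0),1.5);best=(-1,)
        def tmpl(th):
            T=np.zeros((200,200),np.uint8)
            if n in("flower","leaf"): cv2.ellipse(T,(100,100),(a,b),th,0,360,255,3,cv2.LINE_AA)
            else: cv2.polylines(T,[np.int32(cv2.boxPoints(((100,100),(a*2,b*2),th)).round())],True,255,3,cv2.LINE_AA)
            if n=="sun": cv2.circle(T,(100,100),40,255,2,cv2.LINE_AA)
            return T.astype(np.float32)
        for th in ([0] if n=="flower" else np.arange(-25,25,.5)):
            r=cv2.matchTemplate(dark,tmpl(th),cv2.TM_CCORR);_,v,_,l=cv2.minMaxLoc(r)
            if v>best[0]: best=(v,th,x-62+(l[0]+100)*.5,y-62+(l[1]+100)*.5)
        print(f,n,[round(float(q),1) for q in best[1:]])
        p=R@np.array([best[2],best[3],20.])+t;s=p[:2]/p[2];s=s*(1+c["k1"]*(s@s));C[f,n]=(c,s*[c["fx"],c["fy"]]+[c["cx"],c["cy"]])
        cv2.imwrite(f"pics/d_{f[:2]}_{n}.png",dark*2)
for n in appr: print(n,tri(*C["w2.pkl",n],*C["w3.pkl",n]))
c4,c5=[pickle.load(open(f,"rb")) for f in("w4.pkl","w5.pkl")]
for n,z in(("square",None),("disc",(443,262.9,442.7,263.3)),("rect",(579.1,261.3,579.1,262.))):
    if z:
        def pj(c,x,y):
            p=np.array(c["R"])@[x,y,11.]+c["t"];s=p[:2]/p[2];s=s*(1+c["k1"]*(s@s));return s*[c["fx"],c["fy"]]+[c["cx"],c["cy"]]
        print(n,tri(c4,pj(c4,*z[:2]),c5,pj(c5,*z[2:])))
E
python3 sheets.py
```

```text
w2.pkl sun [-11.0, 467.0, -90.0]
w2.pkl boat [10.5, 607.0, -92.5]
w2.pkl flower [0.0, 464.0, -250.0]
w2.pkl leaf [-8.5, 604.0, -252.5]
w3.pkl sun [-11.0, 467.0, -90.5]
w3.pkl boat [10.5, 607.0, -93.0]
w3.pkl flower [0.0, 464.5, -250.0]
w3.pkl leaf [-8.5, 604.0, -252.5]
sun (array([465. , -89.1,  11. ]), np.float64(0.2))
boat (array([607.7, -92.1,  15. ]), np.float64(0.4))
flower (array([ 464.3, -249.9,   20.4]), np.float64(0.5))
leaf (array([ 604. , -252.5,   20. ]), np.float64(0.0))
disc (array([442.4, 263. ,   9.1]), np.float64(0.3))
rect (array([579.2, 261.4,   7.7]), np.float64(0.0))[ WARN:0@0.393] global loadsave.cpp:1063 imwrite_ Unsupported depth image for selected encoder is fallbacked to CV_8U.
```

Outlines agree to about 1 mm in both views, and heights agree with the text within noise. Now I'll compute the moves, starting with the rect.

```bash
cat > plan.py <<'E'
import numpy as np,sys,ast
# usage: plan.py "x,y,z,yaw" "x,y,z,yaw" ... : first is current commanded; prints each call
P=[np.array(ast.literal_eval("["+a+"]"),float) for a in sys.argv[1:]]
cur=P[0]
for T in P[1:]:
    n=1+int(max(abs(T-cur)[:3])*1.0//100.01); n=max(n,int(np.ceil(np.hypot(*(T-cur)[:2])/100)))
    s=cur.copy()
    for i in range(1,n+1):
        g=s+(T-s)*i/n;d=g-cur;a=np.radians(cur[3])
        v=np.round([(d[0]*np.cos(a)+d[1]*np.sin(a))/100,(d[0]*np.sin(a)-d[1]*np.cos(a))/100,-d[2]/100,-np.radians(d[3])/2],3)
        cur=np.array([cur[0]+100*(v[0]*np.cos(a)+v[1]*np.sin(a)),cur[1]+100*(v[0]*np.sin(a)-v[1]*np.cos(a)),cur[2]-100*v[2],cur[3]-np.degrees(2*v[3])])
        print("dx %.3f dy %.3f dz %.3f wz %.3f"%tuple(v),"->",np.round(cur,1), "minrows",int(np.ceil(abs(d[3])/8.59)))
E
python3 plan.py 560,270,285.4,90 579.2,261.7,190,68.3 579.2,261.7,100,68.3 579.2,261.7,5.5,68.3 579.2,261.7,105,68.3 607,-92.5,105,10.5 607,-92.5,22.8,10.5 607,-92.5,105,10.5
```

```text
dx -0.083 dy 0.192 dz 0.954 wz 0.189 -> [579.2 261.7 190.   68.3] minrows 3
dx 0.000 dy 0.000 dz 0.900 wz 0.000 -> [579.2 261.7 100.   68.3] minrows 1
dx 0.000 dy 0.000 dz 0.945 wz 0.000 -> [579.2 261.7   5.5  68.3] minrows 1
dx 0.000 dy 0.000 dz -0.995 wz 0.000 -> [579.2 261.7 105.   68.3] minrows 1
dx -0.797 dy 0.391 dz -0.000 wz 0.126 -> [586.1 173.2 105.   53.9] minrows 2
dx -0.675 dy 0.578 dz -0.000 wz 0.126 -> [593.1  84.6 105.   39.5] minrows 2
dx -0.509 dy 0.728 dz -0.000 wz 0.127 -> [600.   -4.  105.   24.9] minrows 2
dx -0.310 dy 0.832 dz -0.000 wz 0.126 -> [607.  -92.5 105.   10.5] minrows 2
dx 0.000 dy 0.000 dz 0.822 wz -0.000 -> [607.  -92.5  22.8  10.5] minrows 1
dx 0.000 dy 0.000 dz -0.822 wz -0.000 -> [607.  -92.5 105.   10.5] minrows 1
```

>>> servo_tool(motion=[{"wx": 0,"wy": 0,"wz": 0.08,"dx": -0.04,"dy": 0.1,"dz": 0.4,"fingers": -1},{"wx": 0,"wy": 0,"wz": 0.15,"dx": -0.083,"dy": 0.192,"dz": 0.8,"fingers": -1},{"wx": 0,"wy": 0,"wz": 0.189,"dx": -0.083,"dy": 0.192,"dz": 0.954,"fingers": -1},{"wx": 0,"wy": 0,"wz": 0.189,"dx": -0.083,"dy": 0.192,"dz": 0.954,"fingers": -1}])

```text
clock: 5.9
eef_pos: [578.5, 261.0, 187.4]
eef_rot: [-3.138, 0.003, 1.191]
wrist_force: [0.1, 0.8, 0.2]
finger_gap: 93.5
finger_force: 0.0
```

>>> servo_tool(motion=[{"wx": 0,"wy": 0,"wz": 0,"dx": 0,"dy": 0,"dz": 0.4,"fingers": -1},{"wx": 0,"wy": 0,"wz": 0,"dx": 0,"dy": 0,"dz": 0.75,"fingers": -1},{"wx": 0,"wy": 0,"wz": 0,"dx": 0,"dy": 0,"dz": 0.9,"fingers": -1},{"wx": 0,"wy": 0,"wz": 0,"dx": 0,"dy": 0,"dz": 0.9,"fingers": -1}])

```text
clock: 6.3
eef_pos: [578.9, 261.6, 99.5]
eef_rot: [-3.14, 0.001, 1.194]
wrist_force: [0.2, -0.8, 1.0]
finger_gap: 94.2
finger_force: 0.0
```

>>> servo_tool(motion=[{"wx": 0,"wy": 0,"wz": 0,"dx": 0,"dy": 0,"dz": 0.3,"fingers": -1},{"wx": 0,"wy": 0,"wz": 0,"dx": 0,"dy": 0,"dz": 0.6,"fingers": -1},{"wx": 0,"wy": 0,"wz": 0,"dx": 0,"dy": 0,"dz": 0.8,"fingers": -1},{"wx": 0,"wy": 0,"wz": 0,"dx": 0,"dy": 0,"dz": 0.87,"fingers": -1},{"wx": 0,"wy": 0,"wz": 0,"dx": 0,"dy": 0,"dz": 0.91,"fingers": -1},{"wx": 0,"wy": 0,"wz": 0,"dx": 0,"dy": 0,"dz": 0.945,"fingers": -1},{"wx": 0,"wy": 0,"wz": 0,"dx": 0,"dy": 0,"dz": 0.945,"fingers": -1}])

```text
clock: 7.0
eef_pos: [579.7, 261.9, 6.6]
eef_rot: [3.141, -0.001, 1.193]
wrist_force: [-0.9, 0.8, 0.1]
finger_gap: 94.5
finger_force: 0.0
```

>>> servo_tool(motion=[{"wx": 0,"wy": 0,"wz": 0,"dx": 0,"dy": 0,"dz": 0,"fingers": 1},{"wx": 0,"wy": 0,"wz": 0,"dx": 0,"dy": 0,"dz": 0,"fingers": 1},{"wx": 0,"wy": 0,"wz": 0,"dx": 0,"dy": 0,"dz": 0,"fingers": 1},{"wx": 0,"wy": 0,"wz": 0,"dx": 0,"dy": 0,"dz": 0,"fingers": 1},{"wx": 0,"wy": 0,"wz": 0,"dx": 0,"dy": 0,"dz": 0,"fingers": 1},{"wx": 0,"wy": 0,"wz": 0,"dx": 0,"dy": 0,"dz": 0,"fingers": 1}], newtons=20)

```text
clock: 7.6
eef_pos: [579.2, 261.7, 5.6]
eef_rot: [-3.142, -0.0, 1.193]
wrist_force: [-0.3, -0.2, 0.4]
finger_gap: 49.5
finger_force: 0.0
```

>>> servo_tool(motion=[{"wx": 0,"wy": 0,"wz": 0,"dx": 0,"dy": 0,"dz": 0,"fingers": 1},{"wx": 0,"wy": 0,"wz": 0,"dx": 0,"dy": 0,"dz": 0,"fingers": 1},{"wx": 0,"wy": 0,"wz": 0,"dx": 0,"dy": 0,"dz": 0,"fingers": 1}], newtons=20)

```text
clock: 7.9
eef_pos: [579.2, 261.7, 5.5]
eef_rot: [-3.142, 0.0, 1.193]
wrist_force: [0.1, -0.7, 1.0]
finger_gap: 45.3
finger_force: 20.0
```

>>> servo_tool(motion=[{"wx": 0,"wy": 0,"wz": 0,"dx": 0,"dy": 0,"dz": -0.1,"fingers": 1},{"wx": 0,"wy": 0,"wz": 0,"dx": 0,"dy": 0,"dz": -0.4,"fingers": 1},{"wx": 0,"wy": 0,"wz": 0,"dx": 0,"dy": 0,"dz": -0.8,"fingers": 1},{"wx": 0,"wy": 0,"wz": 0,"dx": 0,"dy": 0,"dz": -0.995,"fingers": 1},{"wx": 0,"wy": 0,"wz": 0,"dx": 0,"dy": 0,"dz": -0.995,"fingers": 1}])

```text
clock: 8.4
eef_pos: [580.5, 262.2, 109.0]
eef_rot: [3.137, -0.004, 1.193]
wrist_force: [-0.3, 0.9, -1.7]
finger_gap: 45.6
finger_force: 20.0
```

```bash
python3 - <<'E'
from h import *
c=camera("wrist");save(c,"w6.png");s=read_state();print(s["finger_gap"],s["finger_force"],s["eef_pos"])
E
```

```text
45.3721945850121 19.999751150608063 [579.61553544 261.86651052 106.39255953]
```

View pics/w6.png

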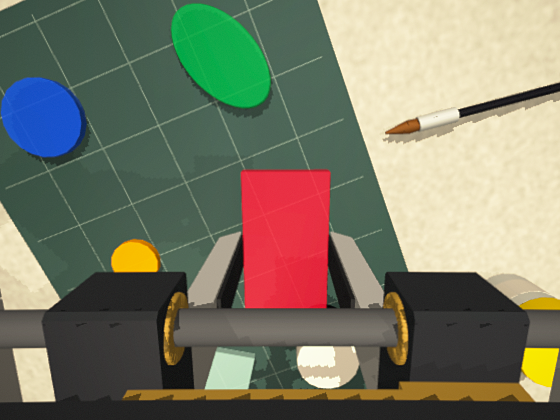

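The red oblong is held level and square between the fingers (240–330, 170–310). Carrying it to the boat.

>>> servo_tool(motion=[{"wx": 0,"wy": 0,"wz": 0.06,"dx": -0.3,"dy": 0.15,"dz": 0,"fingers": 1},{"wx": 0,"wy": 0,"wz": 0.126,"dx": -0.797,"dy": 0.391,"dz": 0,"fingers": 1}])

```text
clock: 8.65
eef_pos: [584.6, 179.0, 103.2]
eef_rot: [-3.14, 0.002, 0.939]
wrist_force: [0.4, -0.6, -1.1]
finger_gap: 45.5
finger_force: 20.0
```

>>> servo_tool(motion=[{"wx": 0,"wy": 0,"wz": 0.06,"dx": -0.34,"dy": 0.29,"dz": 0,"fingers": 1},{"wx": 0,"wy": 0,"wz": 0.126,"dx": -0.675,"dy": 0.578,"dz": 0,"fingers": 1}])

```text
clock: 8.85
eef_pos: [591.7, 88.0, 103.3]
eef_rot: [-3.14, 0.002, 0.684]
wrist_force: [1.2, 0.4, -0.4]
finger_gap: 45.8
finger_force: 20.0
```

>>> servo_tool(motion=[{"wx": 0,"wy": 0,"wz": 0.06,"dx": -0.25,"dy": 0.36,"dz": 0,"fingers": 1},{"wx": 0,"wy": 0,"wz": 0.127,"dx": -0.509,"dy": 0.728,"dz": 0,"fingers": 1}])

```text
clock: 9.05
eef_pos: [598.8, -0.4, 103.4]
eef_rot: [-3.14, 0.002, 0.43]
wrist_force: [0.9, -0.5, -0.5]
finger_gap: 45.4
finger_force: 20.0
```

>>> servo_tool(motion=[{"wx": 0,"wy": 0,"wz": 0.06,"dx": -0.16,"dy": 0.42,"dz": 0,"fingers": 1},{"wx": 0,"wy": 0,"wz": 0.11,"dx": -0.26,"dy": 0.7,"dz": 0,"fingers": 1},{"wx": 0,"wy": 0,"wz": 0.126,"dx": -0.31,"dy": 0.832,"dz": 0,"fingers": 1},{"wx": 0,"wy": 0,"wz": 0.126,"dx": -0.31,"dy": 0.832,"dz": 0,"fingers": 1},{"wx": 0,"wy": 0,"wz": 0.126,"dx": -0.31,"dy": 0.832,"dz": 0,"fingers": 1}])

```text
clock: 9.55
eef_pos: [606.3, -86.2, 104.3]
eef_rot: [-3.141, 0.001, 0.185]
wrist_force: [0.5, 0.0, -1.2]
finger_gap: 45.8
finger_force: 20.0
```

>>> servo_tool(motion=[{"wx": 0,"wy": 0,"wz": 0,"dx": 0,"dy": 0,"dz": 0.3,"fingers": 1},{"wx": 0,"wy": 0,"wz": 0,"dx": 0,"dy": 0,"dz": 0.6,"fingers": 1},{"wx": 0,"wy": 0,"wz": 0,"dx": 0,"dy": 0,"dz": 0.7,"fingers": 1},{"wx": 0,"wy": 0,"wz": 0,"dx": 0,"dy": 0,"dz": 0.76,"fingers": 1},{"wx": 0,"wy": 0,"wz": 0,"dx": 0,"dy": 0,"dz": 0.79,"fingers": 1},{"wx": 0,"wy": 0,"wz": 0,"dx": 0,"dy": 0,"dz": 0.81,"fingers": 1},{"wx": 0,"wy": 0,"wz": 0,"dx": 0,"dy": 0,"dz": 0.82,"fingers": 1},{"wx": 0,"wy": 0,"wz": 0,"dx": 0,"dy": 0,"dz": 0.822,"fingers": 1},{"wx": 0,"wy": 0,"wz": 0,"dx": 0,"dy": 0,"dz": 0.822,"fingers": 1},{"wx": 0,"wy": 0,"wz": 0,"dx": 0,"dy": 0,"dz": 0.822,"fingers": 1}])

```text
clock: 10.55
eef_pos: [606.7, -87.3, 23.1]
eef_rot: [3.141, -0.0, 0.183]
wrist_force: [0.3, 0.0, -1.4]
finger_gap: 45.5
finger_force: 20.0
```

The 55 mm steps in that carry were clipped, so the piece is 5 mm short of the target. It isn't pressed down yet, so I'll correct before release. From here I'll keep steps to 45 mm or less.

>>> servo_tool(motion=[{"wx": 0,"wy": 0,"wz": 0,"dx": -0.003,"dy": 0.03,"dz": -0.01,"fingers": 1},{"wx": 0,"wy": 0,"wz": 0,"dx": -0.006,"dy": 0.052,"dz": -0.01,"fingers": 1},{"wx": 0,"wy": 0,"wz": 0,"dx": -0.006,"dy": 0.052,"dz": 0,"fingers": 1},{"wx": 0,"wy": 0,"wz": 0,"dx": -0.006,"dy": 0.052,"dz": 0.005,"fingers": 1},{"wx": 0,"wy": 0,"wz": 0,"dx": -0.006,"dy": 0.052,"dz": 0.005,"fingers": 1},{"wx": 0,"wy": 0,"wz": 0,"dx": -0.006,"dy": 0.052,"dz": 0.005,"fingers": 1}])

```text
clock: 11.15
eef_pos: [607.0, -92.6, 22.5]
eef_rot: [3.141, -0.0, 0.183]
wrist_force: [-0.5, -1.1, 2.8]
finger_gap: 45.6
finger_force: 20.0
```

>>> servo_tool(motion=[{"wx": 0,"wy": 0,"wz": 0,"dx": 0,"dy": 0,"dz": 0,"fingers": -0.3},{"wx": 0,"wy": 0,"wz": 0,"dx": 0,"dy": 0,"dz": 0,"fingers": -0.3},{"wx": 0,"wy": 0,"wz": 0,"dx": 0,"dy": 0,"dz": 0,"fingers": -0.3},{"wx": 0,"wy": 0,"wz": 0,"dx": 0,"dy": 0,"dz": 0,"fingers": -0.3}])

```text
clock: 11.55
eef_pos: [606.9, -92.4, 22.2]
eef_rot: [-3.141, 0.0, 0.183]
wrist_force: [0.8, 0.1, -1.3]
finger_gap: 60.4
finger_force: 0.0
```

>>> servo_tool(motion=[{"wx": 0,"wy": 0,"wz": 0,"dx": 0,"dy": 0,"dz": -0.1,"fingers": -0.3},{"wx": 0,"wy": 0,"wz": 0,"dx": 0,"dy": 0,"dz": -0.4,"fingers": -1},{"wx": 0,"wy": 0,"wz": 0,"dx": 0,"dy": 0,"dz": -0.7,"fingers": -1},{"wx": 0,"wy": 0,"wz": 0,"dx": 0,"dy": 0,"dz": -0.82,"fingers": -1},{"wx": 0,"wy": 0,"wz": 0,"dx": 0,"dy": 0,"dz": -0.82,"fingers": -1}])

```text
clock: 12.05
eef_pos: [607.7, -92.6, 106.2]
eef_rot: [3.14, -0.003, 0.183]
wrist_force: [0.4, -0.1, -0.2]
finger_gap: 89.2
finger_force: 0.0
```

```bash
python3 - <<'E'
from h import *
c=camera("side");save(c,"s7.png",(180,100,400,260));s=read_state();print(s["finger_gap"],s["eef_pos"],s["eef_rot"])
for r in fit(c,"glass_rect",26): print(r)
c=camera("scene")
for r in fit(c,"glass_rect",26): print(r)
E
python3 plan.py 607,-92.5,104.5,10.5  585,385.8,105,112  578.7,385.8,105,112 578.7,385.8,5.5,112 578.7,385.8,105,112 604,-252.5,105,171.5 604,-252.5,22.5,171.5 604,-252.5,105,171.5
```

```text
92.6177281372784 [606.96948956 -92.47365718 104.3797265 ] [ 3.14134692e+00 -6.09152471e-04  1.82792276e-01]
{'c': array([605.4, -90.5]), 'size': array([90.1, 56.3]), 'yaw': 9.4, 'ec': array([606.9, -89.3]), 'es': array([ 56.8, 107.8]), 'eyaw': 7.0, 'conf': 0.84, 'loc': array([262., 176.])}
{'c': array([607.2, -93.1]), 'size': array([89.3, 47.3]), 'yaw': 10.2, 'ec': array([608.8, -92.3]), 'es': array([ 51. , 106.6]), 'eyaw': 9.4, 'conf': 0.88, 'loc': array([254., 277.])}
dx 0.131 dy -0.949 dz -0.001 wz -0.177 -> [602.6   3.2 104.6  30.8] minrows 3
dx 0.452 dy -0.844 dz -0.001 wz -0.177 -> [598.2  98.8 104.7  51.1] minrows 3
dx 0.716 dy -0.635 dz -0.001 wz -0.177 -> [593.8 194.4 104.8  71.3] minrows 3
dx 0.893 dy -0.348 dz -0.001 wz -0.178 -> [589.4 290.2 104.9  91.7] minrows 3
dx 0.957 dy -0.015 dz -0.001 wz -0.177 -> [585.  385.8 105.  112. ] minrows 3
dx 0.024 dy -0.058 dz -0.000 wz 0.000 -> [578.7 385.8 105.  112. ] minrows 1
dx -0.000 dy -0.000 dz 0.995 wz 0.000 -> [578.7 385.8   5.5 112. ] minrows 1
dx -0.000 dy -0.000 dz -0.995 wz 0.000 -> [578.7 385.8 105.  112. ] minrows 1
dx -0.859 dy -0.309 dz -0.000 wz -0.074 -> [582.3 294.6 105.  120.5] minrows 1
dx -0.804 dy -0.431 dz -0.000 wz -0.074 -> [586.  203.5 105.  129. ] minrows 1
dx -0.731 dy -0.546 dz -0.000 wz -0.074 -> [589.5 112.3 105.  137.5] minrows 1
dx -0.644 dy -0.648 dz -0.000 wz -0.075 -> [593.2  21.  105.  146.1] minrows 1
dx -0.539 dy -0.736 dz -0.000 wz -0.074 -> [596.8 -70.1 105.  154.5] minrows 1
dx -0.424 dy -0.808 dz -0.000 wz -0.074 -> [ 600.4 -161.3  105.   163. ] minrows 1
dx -0.301 dy -0.861 dz -0.000 wz -0.074 -> [ 604.  -252.5  105.   171.5] minrows 1
dx -0.000 dy -0.000 dz 0.825 wz 0.000 -> [ 604.  -252.5   22.5  171.5] minrows 1
dx -0.000 dy -0.000 dz -0.825 wz 0.000 -> [ 604.  -252.5  105.   171.5] minrows 1
```

View pics/s7.png

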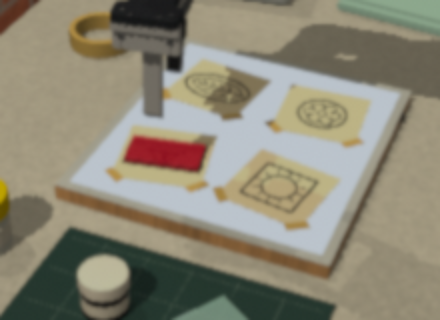

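The red piece lies within the boat sheet, at about (165,153) in the crop, with the outline covered. On to the oval.

>>> servo_tool(motion=[{"wx": 0,"wy": 0,"wz": -0.06,"dx": 0.044,"dy": -0.32,"dz": 0,"fingers": -1},{"wx": 0,"wy": 0,"wz": -0.12,"dx": 0.088,"dy": -0.64,"dz": 0,"fingers": -1},{"wx": 0,"wy": 0,"wz": -0.177,"dx": 0.131,"dy": -0.949,"dz": 0,"fingers": -1}])

```text
clock: 12.55
eef_pos: [601.9, 4.3, 103.0]
eef_rot: [-3.14, 0.002, 0.541]
wrist_force: [0.2, 0.8, -0.4]
finger_gap: 94.0
finger_force: 0.0
```

>>> servo_tool(motion=[{"wx": 0,"wy": 0,"wz": -0.06,"dx": 0.15,"dy": -0.28,"dz": 0,"fingers": -1},{"wx": 0,"wy": 0,"wz": -0.12,"dx": 0.3,"dy": -0.56,"dz": 0,"fingers": -1},{"wx": 0,"wy": 0,"wz": -0.177,"dx": 0.452,"dy": -0.844,"dz": 0,"fingers": -1}])

```text
clock: 12.85
eef_pos: [597.6, 100.0, 103.0]
eef_rot: [-3.14, 0.001, 0.896]
wrist_force: [0.1, 0.3, 0.3]
finger_gap: 94.4
finger_force: 0.0
```

>>> servo_tool(motion=[{"wx": 0,"wy": 0,"wz": -0.06,"dx": 0.24,"dy": -0.21,"dz": 0,"fingers": -1},{"wx": 0,"wy": 0,"wz": -0.12,"dx": 0.48,"dy": -0.42,"dz": 0,"fingers": -1},{"wx": 0,"wy": 0,"wz": -0.177,"dx": 0.716,"dy": -0.635,"dz": 0,"fingers": -1}])

```text
clock: 13.15
eef_pos: [593.3, 195.6, 103.0]
eef_rot: [-3.14, 0.001, 1.25]
wrist_force: [-0.2, 0.1, 0.4]
finger_gap: 93.8
finger_force: 0.0
```

>>> servo_tool(motion=[{"wx": 0,"wy": 0,"wz": -0.06,"dx": 0.3,"dy": -0.12,"dz": 0,"fingers": -1},{"wx": 0,"wy": 0,"wz": -0.12,"dx": 0.6,"dy": -0.24,"dz": 0,"fingers": -1},{"wx": 0,"wy": 0,"wz": -0.178,"dx": 0.893,"dy": -0.348,"dz": 0,"fingers": -1}])

```text
clock: 13.45
eef_pos: [588.8, 291.4, 102.9]
eef_rot: [-3.14, 0.001, 1.606]
wrist_force: [-0.2, -0.6, 0.3]
finger_gap: 94.3
finger_force: 0.0
```

>>> servo_tool(motion=[{"wx": 0,"wy": 0,"wz": -0.06,"dx": 0.32,"dy": -0.005,"dz": 0,"fingers": -1},{"wx": 0,"wy": 0,"wz": -0.12,"dx": 0.64,"dy": -0.01,"dz": 0,"fingers": -1},{"wx": 0,"wy": 0,"wz": -0.177,"dx": 0.957,"dy": -0.015,"dz": 0,"fingers": -1},{"wx": 0,"wy": 0,"wz": -0.177,"dx": 0.957,"dy": -0.015,"dz": 0,"fingers": -1},{"wx": 0,"wy": 0,"wz": -0.177,"dx": 0.957,"dy": -0.015,"dz": 0,"fingers": -1},{"wx": 0,"wy": 0,"wz": -0.177,"dx": 0.957,"dy": -0.015,"dz": 0,"fingers": -1}])

```text
clock: 14.05
eef_pos: [585.2, 384.9, 103.5]
eef_rot: [-3.14, 0.0, 1.953]
wrist_force: [0.8, -0.3, -0.3]
finger_gap: 94.3
finger_force: 0.0
```

```bash
python3 - <<'E'
from h import *
c=camera("wrist")
for q in("glass_oval","glass_roundel"):
  for r in fit(c,q,11): print(r)
s=read_state();print(s["finger_gap"],s["eef_pos"],s["eef_rot"])
c=camera("side")
for r in fit(c,"glass_oval",9): print(r)
E
```

```text
{'c': array([444.2, 272.4]), 'size': array([40.4, 30.6]), 'yaw': -12.2, 'ec': array([443.7, 271.2]), 'es': array([32.2, 39.8]), 'eyaw': -6.9, 'conf': 0.72, 'loc': array([ 81., 267.])}
{'c': array([577.7, 386.7]), 'size': array([86.5, 54. ]), 'yaw': -67.1, 'ec': array([578.4, 386.9]), 'es': array([53.2, 86.4]), 'eyaw': -66.2, 'conf': 0.58, 'loc': array([279., 199.])}
{'c': array([433.1, 397.7]), 'size': array([60.4, 59.6]), 'yaw': -15.9, 'ec': array([433.4, 397.9]), 'es': array([58., 62.]), 'eyaw': 18.6, 'conf': 0.63, 'loc': array([107., 117.])}
94.05289129192052 [585.44663922 384.88139522 104.29928483] [-3.14135879e+00  9.36313986e-05  1.95308618e+00]
{'c': array([577.7, 387.8]), 'size': array([88.8, 54.4]), 'yaw': -64.4, 'ec': array([577.9, 387.6]), 'es': array([52.9, 87.4]), 'eyaw': -63.6, 'conf': 0.84, 'loc': array([159., 348.])}
```

>>> servo_tool(motion=[{"wx": 0,"wy": 0,"wz": -0.009,"dx": 0.041,"dy": -0.059,"dz": 0.3,"fingers": -1},{"wx": 0,"wy": 0,"wz": -0.009,"dx": 0.041,"dy": -0.059,"dz": 0.6,"fingers": -1},{"wx": 0,"wy": 0,"wz": -0.009,"dx": 0.041,"dy": -0.059,"dz": 0.8,"fingers": -1},{"wx": 0,"wy": 0,"wz": -0.009,"dx": 0.041,"dy": -0.059,"dz": 0.9,"fingers": -1},{"wx": 0,"wy": 0,"wz": -0.009,"dx": 0.041,"dy": -0.059,"dz": 0.95,"fingers": -1},{"wx": 0,"wy": 0,"wz": -0.009,"dx": 0.041,"dy": -0.059,"dz": 0.989,"fingers": -1},{"wx": 0,"wy": 0,"wz": -0.009,"dx": 0.041,"dy": -0.059,"dz": 0.989,"fingers": -1},{"wx": 0,"wy": 0,"wz": -0.009,"dx": 0.041,"dy": -0.059,"dz": 0.989,"fingers": -1}])

```text
clock: 15.1
eef_pos: [578.5, 387.6, 6.4]
eef_rot: [3.14, -0.0, 1.973]
wrist_force: [-0.3, -0.7, -0.4]
finger_gap: 93.9
finger_force: 0.0
```

>>> servo_tool(motion=[{"wx": 0,"wy": 0,"wz": 0,"dx": 0,"dy": 0,"dz": 0,"fingers": 1},{"wx": 0,"wy": 0,"wz": 0,"dx": 0,"dy": 0,"dz": 0,"fingers": 1},{"wx": 0,"wy": 0,"wz": 0,"dx": 0,"dy": 0,"dz": 0,"fingers": 1},{"wx": 0,"wy": 0,"wz": 0,"dx": 0,"dy": 0,"dz": 0,"fingers": 1},{"wx": 0,"wy": 0,"wz": 0,"dx": 0,"dy": 0,"dz": 0,"fingers": 1},{"wx": 0,"wy": 0,"wz": 0,"dx": 0,"dy": 0,"dz": 0,"fingers": 1},{"wx": 0,"wy": 0,"wz": 0,"dx": 0,"dy": 0,"dz": 0,"fingers": 1},{"wx": 0,"wy": 0,"wz": 0,"dx": 0,"dy": 0,"dz": 0,"fingers": 1},{"wx": 0,"wy": 0,"wz": 0,"dx": 0,"dy": 0,"dz": 0,"fingers": 1}], newtons=20)

```text
clock: 16.0
eef_pos: [578.2, 387.4, 5.5]
eef_rot: [3.142, 0.0, 1.973]
wrist_force: [0.2, 0.4, -0.3]
finger_gap: 50.9
finger_force: 20.0
```

>>> servo_tool(motion=[{"wx": 0,"wy": 0,"wz": 0,"dx": 0,"dy": 0,"dz": -0.1,"fingers": 1},{"wx": 0,"wy": 0,"wz": 0,"dx": 0,"dy": 0,"dz": -0.4,"fingers": 1},{"wx": 0,"wy": 0,"wz": 0,"dx": 0,"dy": 0,"dz": -0.8,"fingers": 1},{"wx": 0,"wy": 0,"wz": 0,"dx": 0,"dy": 0,"dz": -0.995,"fingers": 1},{"wx": 0,"wy": 0,"wz": 0,"dx": 0,"dy": 0,"dz": -0.995,"fingers": 1},{"wx": 0,"wy": 0,"wz": 0,"dx": 0,"dy": 0,"dz": -0.995,"fingers": 1}])

```text
clock: 16.6
eef_pos: [578.0, 387.3, 104.6]
eef_rot: [-3.141, 0.0, 1.973]
wrist_force: [0.3, 0.0, -1.7]
finger_gap: 50.6
finger_force: 20.0
```

```bash
python3 - <<'E'
from h import *
c=camera("wrist");save(c,"w8.png")
s=read_state();print(s["finger_gap"],s["finger_force"],s["eef_pos"],s["eef_rot"])
for r in fit(c,"glass_oval",s["eef_pos"][2]+6): print(r)
E
python3 plan.py 578.4,386.5,105,113 604,-252.5,105,171.5 604,-252.5,22.5,171.5 604,-252.5,105,171.5
```

```text
50.65061777893839 19.99331921339035 [577.6237291  387.10658205 103.58267812] [-3.13968918e+00  2.49439834e-04  1.97276877e+00]
{'c': array([576.3, 392.4]), 'size': array([76.6, 52.3]), 'yaw': -67.0, 'ec': array([577.2, 389.8]), 'es': array([53.5, 80.9]), 'eyaw': -66.7, 'conf': 0.74, 'loc': array([284., 243.])}
{'c': array([478.9, 337.1]), 'size': array([28.5, 15.4]), 'yaw': 43.6, 'ec': array([479.5, 336.8]), 'es': array([15.6, 30.1]), 'eyaw': 46.6, 'conf': 0.45, 'loc': array([ 78., 266.])}
dx -0.855 dy -0.323 dz -0.000 wz -0.073 -> [582.1 295.2 105.  121.4] minrows 1
dx -0.798 dy -0.444 dz -0.000 wz -0.073 -> [585.7 203.9 105.  129.7] minrows 1
dx -0.726 dy -0.555 dz -0.000 wz -0.073 -> [589.4 112.6 105.  138.1] minrows 1
dx -0.636 dy -0.655 dz -0.000 wz -0.073 -> [593.   21.4 105.  146.5] minrows 1
dx -0.535 dy -0.741 dz -0.000 wz -0.073 -> [596.7 -69.9 105.  154.8] minrows 1
dx -0.422 dy -0.810 dz -0.000 wz -0.073 -> [ 600.4 -161.2  105.   163.2] minrows 1
dx -0.299 dy -0.864 dz -0.000 wz -0.073 -> [ 604.  -252.5  105.   171.6] minrows 1
dx 0.000 dy 0.000 dz 0.825 wz 0.000 -> [ 604.  -252.5   22.5  171.6] minrows 1
dx 0.000 dy 0.000 dz -0.825 wz 0.000 -> [ 604.  -252.5  105.   171.6] minrows 1
```

View pics/w8.png

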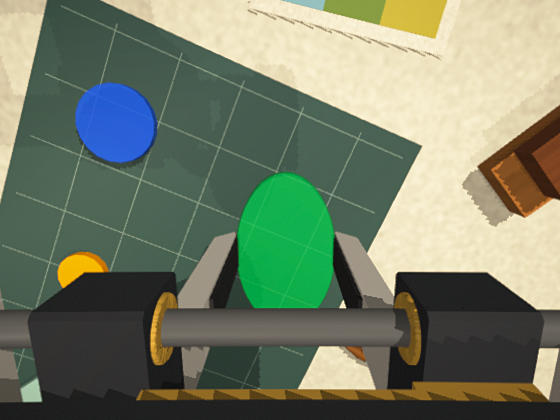

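The green oval is held level, with its top edge at row 172, the same as the oblong's, so it's centred. Carrying it to the leaf.

>>> servo_tool(motion=[{"wx": 0,"wy": 0,"wz": -0.02,"dx": -0.25,"dy": -0.09,"dz": 0,"fingers": 1},{"wx": 0,"wy": 0,"wz": -0.05,"dx": -0.55,"dy": -0.2,"dz": 0,"fingers": 1},{"wx": 0,"wy": 0,"wz": -0.073,"dx": -0.855,"dy": -0.323,"dz": 0,"fingers": 1}])

```text
clock: 17.0
eef_pos: [581.2, 295.0, 103.2]
eef_rot: [-3.139, -0.0, 2.122]
wrist_force: [1.3, -0.3, -0.2]
finger_gap: 51.0
finger_force: 20.0
```

>>> servo_tool(motion=[{"wx": 0,"wy": 0,"wz": -0.024,"dx": -0.266,"dy": -0.148,"dz": 0,"fingers": 1},{"wx": 0,"wy": 0,"wz": -0.048,"dx": -0.532,"dy": -0.296,"dz": 0,"fingers": 1},{"wx": 0,"wy": 0,"wz": -0.073,"dx": -0.798,"dy": -0.444,"dz": 0,"fingers": 1}])

```text
clock: 17.3
eef_pos: [584.9, 203.5, 103.5]
eef_rot: [-3.14, -0.001, 2.267]
wrist_force: [0.4, -0.9, -0.7]
finger_gap: 51.1
finger_force: 20.0
```

>>> servo_tool(motion=[{"wx": 0,"wy": 0,"wz": -0.024,"dx": -0.242,"dy": -0.185,"dz": 0,"fingers": 1},{"wx": 0,"wy": 0,"wz": -0.048,"dx": -0.484,"dy": -0.37,"dz": 0,"fingers": 1},{"wx": 0,"wy": 0,"wz": -0.073,"dx": -0.726,"dy": -0.555,"dz": 0,"fingers": 1}])

```text
clock: 17.6
eef_pos: [588.7, 112.2, 103.6]
eef_rot: [-3.14, -0.001, 2.413]
wrist_force: [0.3, 0.4, -0.0]
finger_gap: 50.5
finger_force: 20.0
```

>>> servo_tool(motion=[{"wx": 0,"wy": 0,"wz": -0.024,"dx": -0.212,"dy": -0.218,"dz": 0,"fingers": 1},{"wx": 0,"wy": 0,"wz": -0.048,"dx": -0.424,"dy": -0.437,"dz": 0,"fingers": 1},{"wx": 0,"wy": 0,"wz": -0.073,"dx": -0.636,"dy": -0.655,"dz": 0,"fingers": 1}])

```text
clock: 17.9
eef_pos: [592.3, 21.1, 103.6]
eef_rot: [-3.14, -0.002, 2.559]
wrist_force: [0.4, 0.7, -0.2]
finger_gap: 50.9
finger_force: 20.0
```

>>> servo_tool(motion=[{"wx": 0,"wy": 0,"wz": -0.024,"dx": -0.178,"dy": -0.247,"dz": 0,"fingers": 1},{"wx": 0,"wy": 0,"wz": -0.048,"dx": -0.357,"dy": -0.494,"dz": 0,"fingers": 1},{"wx": 0,"wy": 0,"wz": -0.073,"dx": -0.535,"dy": -0.741,"dz": 0,"fingers": 1}])

```text
clock: 18.2
eef_pos: [596.0, -70.2, 103.6]
eef_rot: [-3.141, -0.002, 2.705]
wrist_force: [0.3, 0.5, -0.4]
finger_gap: 50.7
finger_force: 20.0
```

>>> servo_tool(motion=[{"wx": 0,"wy": 0,"wz": -0.024,"dx": -0.141,"dy": -0.27,"dz": 0,"fingers": 1},{"wx": 0,"wy": 0,"wz": -0.048,"dx": -0.281,"dy": -0.54,"dz": 0,"fingers": 1},{"wx": 0,"wy": 0,"wz": -0.073,"dx": -0.422,"dy": -0.81,"dz": 0,"fingers": 1}])

```text
clock: 18.5
eef_pos: [599.8, -161.3, 103.5]
eef_rot: [3.142, -0.002, 2.851]
wrist_force: [1.3, -0.9, -0.6]
finger_gap: 51.0
finger_force: 20.0
```

>>> servo_tool(motion=[{"wx": 0,"wy": 0,"wz": -0.024,"dx": -0.1,"dy": -0.288,"dz": 0,"fingers": 1},{"wx": 0,"wy": 0,"wz": -0.048,"dx": -0.2,"dy": -0.576,"dz": 0,"fingers": 1},{"wx": 0,"wy": 0,"wz": -0.066,"dx": -0.27,"dy": -0.78,"dz": 0,"fingers": 1},{"wx": 0,"wy": 0,"wz": -0.073,"dx": -0.299,"dy": -0.864,"dz": 0,"fingers": 1},{"wx": 0,"wy": 0,"wz": -0.073,"dx": -0.299,"dy": -0.864,"dz": 0,"fingers": 1},{"wx": 0,"wy": 0,"wz": -0.073,"dx": -0.299,"dy": -0.864,"dz": 0,"fingers": 1},{"wx": 0,"wy": 0,"wz": -0.073,"dx": -0.299,"dy": -0.864,"dz": 0,"fingers": 1}])

```text
clock: 19.2
eef_pos: [604.3, -250.4, 104.8]
eef_rot: [3.141, -0.0, 2.995]
wrist_force: [0.1, -0.0, -0.7]
finger_gap: 50.8
finger_force: 20.0
```

>>> servo_tool(motion=[{"wx": 0,"wy": 0,"wz": 0,"dx": 0,"dy": -0.02,"dz": 0.3,"fingers": 1},{"wx": 0,"wy": 0,"wz": 0,"dx": 0,"dy": -0.02,"dz": 0.6,"fingers": 1},{"wx": 0,"wy": 0,"wz": 0,"dx": 0,"dy": -0.02,"dz": 0.7,"fingers": 1},{"wx": 0,"wy": 0,"wz": 0,"dx": 0,"dy": -0.02,"dz": 0.76,"fingers": 1},{"wx": 0,"wy": 0,"wz": 0,"dx": 0,"dy": -0.02,"dz": 0.79,"fingers": 1},{"wx": 0,"wy": 0,"wz": 0,"dx": 0,"dy": -0.02,"dz": 0.81,"fingers": 1},{"wx": 0,"wy": 0,"wz": 0,"dx": 0,"dy": -0.02,"dz": 0.82,"fingers": 1},{"wx": 0,"wy": 0,"wz": 0,"dx": 0,"dy": -0.02,"dz": 0.824,"fingers": 1},{"wx": 0,"wy": 0,"wz": 0,"dx": 0,"dy": -0.02,"dz": 0.824,"fingers": 1},{"wx": 0,"wy": 0,"wz": 0,"dx": 0,"dy": -0.02,"dz": 0.824,"fingers": 1}])

```text
clock: 20.2
eef_pos: [604.0, -253.7, 22.8]
eef_rot: [-3.141, 0.0, 2.995]
wrist_force: [-0.3, -0.7, -0.2]
finger_gap: 51.2
finger_force: 20.0
```

>>> servo_tool(motion=[{"wx": 0,"wy": 0,"wz": 0,"dx": 0,"dy": 0.01,"dz": 0.003,"fingers": 1},{"wx": 0,"wy": 0,"wz": 0,"dx": 0,"dy": 0.01,"dz": 0.004,"fingers": 1},{"wx": 0,"wy": 0,"wz": 0,"dx": 0,"dy": 0.01,"dz": 0.004,"fingers": -0.35},{"wx": 0,"wy": 0,"wz": 0,"dx": 0,"dy": 0.01,"dz": 0.004,"fingers": -0.35},{"wx": 0,"wy": 0,"wz": 0,"dx": 0,"dy": 0.01,"dz": 0.004,"fingers": -0.35},{"wx": 0,"wy": 0,"wz": 0,"dx": 0,"dy": 0.01,"dz": 0.004,"fingers": -0.35}])

```text
clock: 20.8
eef_pos: [604.0, -252.6, 22.1]
eef_rot: [3.142, -0.0, 2.995]
wrist_force: [0.1, -0.6, 0.4]
finger_gap: 63.4
finger_force: 0.0
```

>>> servo_tool(motion=[{"wx": 0,"wy": 0,"wz": 0,"dx": 0,"dy": 0,"dz": -0.1,"fingers": -0.35},{"wx": 0,"wy": 0,"wz": 0,"dx": 0,"dy": 0,"dz": -0.4,"fingers": -1},{"wx": 0,"wy": 0,"wz": 0,"dx": 0,"dy": 0,"dz": -0.7,"fingers": -1},{"wx": 0,"wy": 0,"wz": 0,"dx": 0,"dy": 0,"dz": -0.825,"fingers": -1},{"wx": 0,"wy": 0,"wz": 0,"dx": 0,"dy": 0,"dz": -0.825,"fingers": -1},{"wx": 0,"wy": 0,"wz": 0,"dx": 0,"dy": 0,"dz": -0.825,"fingers": -1}])

```text
clock: 21.4
eef_pos: [603.6, -252.4, 103.6]
eef_rot: [3.141, -0.001, 2.995]
wrist_force: [-0.6, 0.1, -0.1]
finger_gap: 93.6
finger_force: 0.0
```

```bash
python3 - <<'E'
from h import *
s=read_state();print(s["finger_gap"],s["eef_pos"],s["eef_rot"])
for n in("side","scene"):
  c=camera(n)
  for r in fit(c,"glass_oval",26): print(r)
E
python3 plan.py 604,-252.8,105,171.6 520,200,110,90 433.3,396,105,90 433.3,396,5.5,90 433.3,396,105,90  500,73,105,90 464.3,-250,105,90 464.3,-250,22.5,90
```

```text
93.55903352372951 [ 603.60395257 -252.40065886  103.57575767] [ 3.14122757e+00 -1.13354830e-03  2.99478457e+00]
{'c': array([ 604. , -251.8]), 'size': array([76.2, 65.8]), 'yaw': 22.6, 'ec': array([ 604.6, -250.4]), 'es': array([55.7, 88.5]), 'eyaw': -8.6, 'conf': 0.9, 'loc': array([286., 142.])}
{'c': array([ 605.5, -253.3]), 'size': array([84.6, 53.7]), 'yaw': -24.5, 'ec': array([ 605.4, -253.1]), 'es': array([51.3, 86.8]), 'eyaw': -8.1, 'conf': 0.76, 'loc': array([188., 314.])}
dx 0.298 dy 0.871 dz -0.010 wz 0.142 -> [ 587.2 -162.3  106.   155.3] minrows 2
dx 0.531 dy 0.753 dz -0.010 wz 0.143 -> [570.4 -71.7 107.  138.9] minrows 2
dx 0.722 dy 0.572 dz -0.010 wz 0.142 -> [553.6  18.9 108.  122.7] minrows 2
dx 0.853 dy 0.348 dz -0.010 wz 0.143 -> [536.8 109.5 109.  106.3] minrows 2
dx 0.916 dy 0.093 dz -0.010 wz 0.142 -> [520. 200. 110.  90.] minrows 2
dx 0.653 dy -0.289 dz 0.017 wz 0.000 -> [491.1 265.3 108.3  90. ] minrows 1
dx 0.654 dy -0.289 dz 0.016 wz 0.000 -> [462.2 330.7 106.7  90. ] minrows 1
dx 0.653 dy -0.289 dz 0.017 wz 0.000 -> [433.3 396.  105.   90. ] minrows 1
dx 0.000 dy -0.000 dz 0.995 wz 0.000 -> [433.3 396.    5.5  90. ] minrows 1
dx 0.000 dy -0.000 dz -0.995 wz 0.000 -> [433.3 396.  105.   90. ] minrows 1
dx -0.807 dy 0.167 dz -0.000 wz 0.000 -> [450.  315.3 105.   90. ] minrows 1
dx -0.808 dy 0.166 dz -0.000 wz 0.000 -> [466.6 234.5 105.   90. ] minrows 1
dx -0.807 dy 0.167 dz -0.000 wz 0.000 -> [483.4 153.8 105.   90. ] minrows 1
dx -0.808 dy 0.166 dz -0.000 wz 0.000 -> [500.  73. 105.  90.] minrows 1
dx -0.807 dy -0.089 dz -0.000 wz 0.000 -> [491.1  -7.7 105.   90. ] minrows 1
dx -0.808 dy -0.090 dz -0.000 wz 0.000 -> [482.1 -88.5 105.   90. ] minrows 1
dx -0.807 dy -0.089 dz -0.000 wz 0.000 -> [ 473.2 -169.2  105.    90. ] minrows 1
dx -0.808 dy -0.089 dz -0.000 wz 0.000 -> [ 464.3 -250.   105.    90. ] minrows 1
dx 0.000 dy -0.000 dz 0.825 wz 0.000 -> [ 464.3 -250.    22.5   90. ] minrows 1
```

Oval placed well. Now the roundel.

>>> servo_tool(motion=[{"wx": 0,"wy": 0,"wz": 0.047,"dx": 0.1,"dy": 0.29,"dz": 0,"fingers": -1},{"wx": 0,"wy": 0,"wz": 0.094,"dx": 0.2,"dy": 0.58,"dz": 0,"fingers": -1},{"wx": 0,"wy": 0,"wz": 0.142,"dx": 0.298,"dy": 0.871,"dz": -0.01,"fingers": -1}])

```text
clock: 21.9
eef_pos: [586.6, -161.0, 104.7]
eef_rot: [-3.141, -0.001, 2.706]
wrist_force: [0.7, 0.3, 0.5]
finger_gap: 93.9
finger_force: 0.0
```

>>> servo_tool(motion=[{"wx": 0,"wy": 0,"wz": 0.047,"dx": 0.177,"dy": 0.25,"dz": 0,"fingers": -1},{"wx": 0,"wy": 0,"wz": 0.094,"dx": 0.354,"dy": 0.5,"dz": 0,"fingers": -1},{"wx": 0,"wy": 0,"wz": 0.143,"dx": 0.531,"dy": 0.753,"dz": -0.01,"fingers": -1}])

```text
clock: 22.2
eef_pos: [569.8, -70.3, 105.9]
eef_rot: [-3.141, -0.001, 2.421]
wrist_force: [-0.5, -0.4, -0.4]
finger_gap: 94.0
finger_force: 0.0
```

>>> servo_tool(motion=[{"wx": 0,"wy": 0,"wz": 0.047,"dx": 0.24,"dy": 0.19,"dz": 0,"fingers": -1},{"wx": 0,"wy": 0,"wz": 0.094,"dx": 0.48,"dy": 0.38,"dz": 0,"fingers": -1},{"wx": 0,"wy": 0,"wz": 0.142,"dx": 0.722,"dy": 0.572,"dz": -0.01,"fingers": -1}])

```text
clock: 22.5
eef_pos: [553.0, 20.2, 107.0]
eef_rot: [-3.141, -0.001, 2.137]
wrist_force: [0.3, 0.5, 0.4]
finger_gap: 93.9
finger_force: 0.0
```

>>> servo_tool(motion=[{"wx": 0,"wy": 0,"wz": 0.047,"dx": 0.284,"dy": 0.116,"dz": 0,"fingers": -1},{"wx": 0,"wy": 0,"wz": 0.094,"dx": 0.568,"dy": 0.232,"dz": 0,"fingers": -1},{"wx": 0,"wy": 0,"wz": 0.143,"dx": 0.853,"dy": 0.348,"dz": -0.01,"fingers": -1}])

```text
clock: 22.8
eef_pos: [536.2, 110.8, 108.0]
eef_rot: [-3.14, -0.0, 1.851]
wrist_force: [-1.2, 1.0, 0.5]
finger_gap: 94.0
finger_force: 0.0
```

>>> servo_tool(motion=[{"wx": 0,"wy": 0,"wz": 0.047,"dx": 0.305,"dy": 0.03,"dz": 0,"fingers": -1},{"wx": 0,"wy": 0,"wz": 0.094,"dx": 0.61,"dy": 0.06,"dz": 0,"fingers": -1},{"wx": 0,"wy": 0,"wz": 0.142,"dx": 0.916,"dy": 0.093,"dz": -0.01,"fingers": -1},{"wx": 0,"wy": 0,"wz": 0.142,"dx": 0.916,"dy": 0.093,"dz": -0.01,"fingers": -1}])

```text
clock: 23.2
eef_pos: [519.2, 202.9, 109.1]
eef_rot: [-3.141, -0.0, 1.571]
wrist_force: [-0.7, -0.2, -0.3]
finger_gap: 94.1
finger_force: 0.0
```

>>> servo_tool(motion=[{"wx": 0,"wy": 0,"wz": 0,"dx": 0.33,"dy": -0.145,"dz": 0,"fingers": -1},{"wx": 0,"wy": 0,"wz": 0,"dx": 0.653,"dy": -0.289,"dz": 0.017,"fingers": -1}])

```text
clock: 23.4
eef_pos: [491.1, 265.4, 107.6]
eef_rot: [-3.141, 0.0, 1.571]
wrist_force: [-0.1, 1.1, -0.8]
finger_gap: 94.0
finger_force: 0.0
```

>>> servo_tool(motion=[{"wx": 0,"wy": 0,"wz": 0,"dx": 0.33,"dy": -0.145,"dz": 0,"fingers": -1},{"wx": 0,"wy": 0,"wz": 0,"dx": 0.653,"dy": -0.289,"dz": 0.017,"fingers": -1},{"wx": 0,"wy": 0,"wz": 0,"dx": 0.653,"dy": -0.289,"dz": 0.017,"fingers": -1},{"wx": 0,"wy": 0,"wz": 0,"dx": 0.653,"dy": -0.289,"dz": 0.017,"fingers": -1},{"wx": 0,"wy": 0,"wz": 0,"dx": 0.653,"dy": -0.289,"dz": 0.017,"fingers": -1}])

```text
clock: 23.9
eef_pos: [462.8, 329.7, 106.0]
eef_rot: [-3.141, 0.0, 1.57]
wrist_force: [-0.2, -0.5, 0.5]
finger_gap: 94.0
finger_force: 0.0
```

```bash
python3 - <<'E'
from h import *
s=read_state();print(s["finger_gap"],s["eef_pos"],s["eef_rot"])
c=camera("wrist")
for q in("glass_roundel","glass_disc"):
  for r in fit(c,q,11): print(q,r)
c=camera("side")
for q in("glass_roundel","glass_disc"):
  for r in fit(c,q,9): print(q,r)
E
```

```text
94.04543147769635 [462.82254236 329.7288194  106.01021146] [-3.14133864e+00  3.83786419e-04  1.57046371e+00]
glass_roundel {'c': array([433.2, 397.5]), 'size': array([59.1, 58. ]), 'yaw': 86.7, 'ec': array([432.3, 397. ]), 'es': array([58.2, 59.3]), 'eyaw': 88.8, 'conf': 0.63, 'loc': array([247., 116.])}
glass_disc {'c': array([442. , 265.2]), 'size': array([39.7, 39. ]), 'yaw': -48.6, 'ec': array([441.8, 265. ]), 'es': array([38. , 40.9]), 'eyaw': 86.3, 'conf': 0.57, 'loc': array([260., 282.])}
glass_roundel {'c': array([431.9, 397.6]), 'size': array([63.4, 59.5]), 'yaw': -66.1, 'ec': array([431.8, 397.1]), 'es': array([59.8, 62.6]), 'eyaw': -78.6, 'conf': 0.59, 'loc': array([240., 389.])}
glass_disc {'c': array([440.5, 265. ]), 'size': array([39.8, 36.4]), 'yaw': -67.9, 'ec': array([440.8, 264.6]), 'es': array([36.6, 41.4]), 'eyaw': -62.7, 'conf': 0.72, 'loc': array([263., 324.])}
```

>>> servo_tool(motion=[{"wx": 0,"wy": 0,"wz": 0,"dx": 0.34,"dy": -0.15,"dz": 0,"fingers": -1},{"wx": 0,"wy": 0,"wz": 0,"dx": 0.62,"dy": -0.28,"dz": 0.1,"fingers": -1},{"wx": 0,"wy": 0,"wz": 0,"dx": 0.673,"dy": -0.305,"dz": 0.2,"fingers": -1},{"wx": 0,"wy": 0,"wz": 0,"dx": 0.673,"dy": -0.305,"dz": 0.2,"fingers": -1},{"wx": 0,"wy": 0,"wz": 0,"dx": 0.673,"dy": -0.305,"dz": 0.2,"fingers": -1}])

```text
clock: 24.7
eef_pos: [432.2, 397.3, 86.2]
eef_rot: [-3.141, 0.0, 1.57]
wrist_force: [0.0, -0.2, -0.4]
finger_gap: 93.8
finger_force: 0.0
```

>>> servo_tool(motion=[{"wx": 0,"wy": 0,"wz": 0,"dx": 0,"dy": 0,"dz": 0.3,"fingers": -1},{"wx": 0,"wy": 0,"wz": 0,"dx": 0,"dy": 0,"dz": 0.6,"fingers": -1},{"wx": 0,"wy": 0,"wz": 0,"dx": 0,"dy": 0,"dz": 0.72,"fingers": -1},{"wx": 0,"wy": 0,"wz": 0,"dx": 0,"dy": 0,"dz": 0.78,"fingers": -1},{"wx": 0,"wy": 0,"wz": 0,"dx": 0,"dy": 0,"dz": 0.803,"fingers": -1},{"wx": 0,"wy": 0,"wz": 0,"dx": 0,"dy": 0,"dz": 0.803,"fingers": -1},{"wx": 0,"wy": 0,"wz": 0,"dx": 0,"dy": 0,"dz": 0.803,"fingers": -1},{"wx": 0,"wy": 0,"wz": 0,"dx": 0,"dy": 0,"dz": 0.803,"fingers": -1}])

```text
clock: 25.5
eef_pos: [432.1, 398.4, 6.8]
eef_rot: [3.141, -0.001, 1.571]
wrist_force: [0.3, -0.3, 0.7]
finger_gap: 94.3
finger_force: 0.0
```

>>> servo_tool(motion=[{"wx": 0,"wy": 0,"wz": 0,"dx": 0,"dy": 0,"dz": 0,"fingers": 1},{"wx": 0,"wy": 0,"wz": 0,"dx": 0,"dy": 0,"dz": 0,"fingers": 1},{"wx": 0,"wy": 0,"wz": 0,"dx": 0,"dy": 0,"dz": 0,"fingers": 1},{"wx": 0,"wy": 0,"wz": 0,"dx": 0,"dy": 0,"dz": 0,"fingers": 1},{"wx": 0,"wy": 0,"wz": 0,"dx": 0,"dy": 0,"dz": 0,"fingers": 1},{"wx": 0,"wy": 0,"wz": 0,"dx": 0,"dy": 0,"dz": 0,"fingers": 1},{"wx": 0,"wy": 0,"wz": 0,"dx": 0,"dy": 0,"dz": 0,"fingers": 1},{"wx": 0,"wy": 0,"wz": 0,"dx": 0,"dy": 0,"dz": 0,"fingers": 1}], newtons=20)

```text
clock: 26.3
eef_pos: [431.8, 398.1, 5.9]
eef_rot: [3.142, -0.0, 1.571]
wrist_force: [-0.3, -1.3, -0.5]
finger_gap: 59.3
finger_force: 20.0
```

>>> servo_tool(motion=[{"wx": 0,"wy": 0,"wz": 0,"dx": 0,"dy": 0,"dz": -0.1,"fingers": 1},{"wx": 0,"wy": 0,"wz": 0,"dx": 0,"dy": 0,"dz": -0.4,"fingers": 1},{"wx": 0,"wy": 0,"wz": 0,"dx": 0,"dy": 0,"dz": -0.8,"fingers": 1},{"wx": 0,"wy": 0,"wz": 0,"dx": 0,"dy": 0,"dz": -0.995,"fingers": 1},{"wx": 0,"wy": 0,"wz": 0,"dx": 0,"dy": 0,"dz": -0.995,"fingers": 1},{"wx": 0,"wy": 0,"wz": 0,"dx": 0,"dy": 0,"dz": -0.995,"fingers": 1}])

```text
clock: 26.9
eef_pos: [431.7, 397.9, 105.2]
eef_rot: [-3.142, 0.0, 1.571]
wrist_force: [0.8, -0.2, -1.9]
finger_gap: 59.0
finger_force: 20.0
```

```bash
python3 - <<'E'
from h import *
c=camera("wrist");save(c,"w9.png")
s=read_state();print(s["finger_gap"],s["finger_force"],s["eef_pos"],s["eef_rot"])
E
```

```text
58.774113355133025 20.00004529953003 [431.39022681 397.73688415 104.41780724] [-3.14039595e+00  9.67175512e-04  1.57077487e+00]
```

View pics/w9.png

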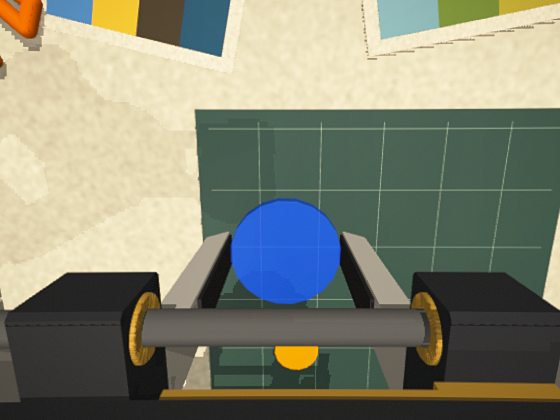

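The blue roundel is held level, centred at about (286,252). Carrying it to the flower.

>>> servo_tool(motion=[{"wx": 0,"wy": 0,"wz": 0,"dx": -0.25,"dy": 0.015,"dz": 0,"fingers": 1},{"wx": 0,"wy": 0,"wz": 0,"dx": -0.6,"dy": 0.03,"dz": 0,"fingers": 1},{"wx": 0,"wy": 0,"wz": 0,"dx": -0.924,"dy": 0.047,"dz": 0,"fingers": 1}])

```text
clock: 27.25
eef_pos: [435.7, 304.2, 103.7]
eef_rot: [-3.139, 0.002, 1.571]
wrist_force: [0.7, -0.0, 0.9]
finger_gap: 59.4
finger_force: 20.0
```

>>> servo_tool(motion=[{"wx": 0,"wy": 0,"wz": 0,"dx": -0.308,"dy": 0.015,"dz": 0,"fingers": 1},{"wx": 0,"wy": 0,"wz": 0,"dx": -0.616,"dy": 0.03,"dz": 0,"fingers": 1},{"wx": 0,"wy": 0,"wz": 0,"dx": -0.924,"dy": 0.047,"dz": 0,"fingers": 1}])

```text
clock: 27.55
eef_pos: [440.5, 211.8, 104.1]
eef_rot: [-3.139, 0.001, 1.571]
wrist_force: [1.2, -0.2, 0.3]
finger_gap: 59.2
finger_force: 20.0
```

>>> servo_tool(motion=[{"wx": 0,"wy": 0,"wz": 0,"dx": -0.308,"dy": 0.015,"dz": 0,"fingers": 1},{"wx": 0,"wy": 0,"wz": 0,"dx": -0.616,"dy": 0.03,"dz": 0,"fingers": 1},{"wx": 0,"wy": 0,"wz": 0,"dx": -0.924,"dy": 0.047,"dz": 0,"fingers": 1}])

```text
clock: 27.85
eef_pos: [445.1, 119.5, 104.2]
eef_rot: [-3.139, 0.0, 1.571]
wrist_force: [-0.0, -0.2, -0.5]
finger_gap: 59.1
finger_force: 20.0
```

>>> servo_tool(motion=[{"wx": 0,"wy": 0,"wz": 0,"dx": -0.308,"dy": 0.015,"dz": 0,"fingers": 1},{"wx": 0,"wy": 0,"wz": 0,"dx": -0.616,"dy": 0.03,"dz": 0,"fingers": 1},{"wx": 0,"wy": 0,"wz": 0,"dx": -0.924,"dy": 0.047,"dz": 0,"fingers": 1}])

```text
clock: 28.15
eef_pos: [449.8, 27.3, 104.2]
eef_rot: [-3.139, -0.0, 1.571]
wrist_force: [-0.3, -0.1, 0.4]
finger_gap: 59.2
finger_force: 20.0
```

>>> servo_tool(motion=[{"wx": 0,"wy": 0,"wz": 0,"dx": -0.308,"dy": 0.015,"dz": 0,"fingers": 1},{"wx": 0,"wy": 0,"wz": 0,"dx": -0.616,"dy": 0.03,"dz": 0,"fingers": 1},{"wx": 0,"wy": 0,"wz": 0,"dx": -0.924,"dy": 0.047,"dz": 0,"fingers": 1}])

```text
clock: 28.45
eef_pos: [454.5, -65.0, 104.2]
eef_rot: [-3.139, -0.001, 1.571]
wrist_force: [1.0, 0.5, -0.3]
finger_gap: 59.1
finger_force: 20.0
```

>>> servo_tool(motion=[{"wx": 0,"wy": 0,"wz": 0,"dx": -0.308,"dy": 0.015,"dz": 0,"fingers": 1},{"wx": 0,"wy": 0,"wz": 0,"dx": -0.616,"dy": 0.03,"dz": 0,"fingers": 1},{"wx": 0,"wy": 0,"wz": 0,"dx": -0.924,"dy": 0.047,"dz": 0,"fingers": 1}])

```text
clock: 28.75
eef_pos: [459.3, -157.3, 104.1]
eef_rot: [-3.139, -0.001, 1.571]
wrist_force: [-0.7, -0.8, 0.1]
finger_gap: 59.3
finger_force: 20.0
```

>>> servo_tool(motion=[{"wx": 0,"wy": 0,"wz": 0,"dx": -0.308,"dy": 0.015,"dz": 0,"fingers": 1},{"wx": 0,"wy": 0,"wz": 0,"dx": -0.616,"dy": 0.03,"dz": 0,"fingers": 1},{"wx": 0,"wy": 0,"wz": 0,"dx": -0.82,"dy": 0.04,"dz": 0,"fingers": 1},{"wx": 0,"wy": 0,"wz": 0,"dx": -0.924,"dy": 0.047,"dz": 0,"fingers": 1},{"wx": 0,"wy": 0,"wz": 0,"dx": -0.924,"dy": 0.047,"dz": 0,"fingers": 1},{"wx": 0,"wy": 0,"wz": 0,"dx": -0.924,"dy": 0.047,"dz": 0,"fingers": 1},{"wx": 0,"wy": 0,"wz": 0,"dx": -0.924,"dy": 0.047,"dz": 0,"fingers": 1}])

```text
clock: 29.45
eef_pos: [464.7, -247.7, 105.3]
eef_rot: [-3.141, -0.0, 1.572]
wrist_force: [-0.1, -0.5, -0.9]
finger_gap: 58.9
finger_force: 20.0
```

```bash
python3 - <<'E'
from h import *
c=camera("wrist")
s=read_state();print(s["finger_gap"],s["finger_force"],s["eef_pos"],s["eef_rot"])
for r in fit(c,"glass_roundel",s["eef_pos"][2]+6): print(r)
E
```

```text
59.286720085707074 19.999852180480957 [ 464.7880345  -247.75866999  105.36729787] [-3.14136956e+00 -2.32684131e-04  1.57186074e+00]
{'c': array([ 464.8, -247.6]), 'size': array([59.9, 58.1]), 'yaw': -70.1, 'ec': array([ 464.6, -247.4]), 'es': array([58.1, 60.1]), 'eyaw': -86.2, 'conf': 0.71, 'loc': array([288., 249.])}
{'c': array([ 462.7, -211.5]), 'size': array([78.2, 52.7]), 'yaw': 0.0, 'ec': array([ 464.5, -211.7]), 'es': array([53.9, 79.9]), 'eyaw': -0.1, 'conf': 0.38, 'loc': array([286., 178.])}
```

>>> servo_tool(motion=[{"wx": 0,"wy": 0,"wz": 0,"dx": -0.024,"dy": 0,"dz": 0.3,"fingers": 1},{"wx": 0,"wy": 0,"wz": 0,"dx": -0.024,"dy": 0,"dz": 0.6,"fingers": 1},{"wx": 0,"wy": 0,"wz": 0,"dx": -0.024,"dy": 0,"dz": 0.7,"fingers": 1},{"wx": 0,"wy": 0,"wz": 0,"dx": -0.024,"dy": 0,"dz": 0.76,"fingers": 1},{"wx": 0,"wy": 0,"wz": 0,"dx": -0.024,"dy": 0,"dz": 0.79,"fingers": 1},{"wx": 0,"wy": 0,"wz": 0,"dx": -0.024,"dy": 0,"dz": 0.81,"fingers": 1},{"wx": 0,"wy": 0,"wz": 0,"dx": -0.024,"dy": 0,"dz": 0.82,"fingers": 1},{"wx": 0,"wy": 0,"wz": 0,"dx": -0.024,"dy": 0,"dz": 0.827,"fingers": 1},{"wx": 0,"wy": 0,"wz": 0,"dx": -0.024,"dy": 0,"dz": 0.827,"fingers": 1},{"wx": 0,"wy": 0,"wz": 0,"dx": -0.024,"dy": 0,"dz": 0.827,"fingers": 1}])

```text
clock: 30.55
eef_pos: [464.8, -251.2, 23.0]
eef_rot: [3.141, 0.0, 1.571]
wrist_force: [-0.9, -0.2, -0.2]
finger_gap: 59.1
finger_force: 20.0
```

>>> servo_tool(motion=[{"wx": 0,"wy": 0,"wz": 0,"dx": 0,"dy": 0,"dz": 0.002,"fingers": 1},{"wx": 0,"wy": 0,"wz": 0,"dx": 0,"dy": 0,"dz": 0.002,"fingers": 1}])

```text
clock: 30.75
eef_pos: [464.8, -251.2, 22.9]
eef_rot: [3.141, 0.0, 1.571]
wrist_force: [-1.5, 0.6, 5.0]
finger_gap: 59.2
finger_force: 20.0
```

>>> servo_tool(motion=[{"wx": 0,"wy": 0,"wz": 0,"dx": 0,"dy": 0,"dz": 0,"fingers": -0.55},{"wx": 0,"wy": 0,"wz": 0,"dx": 0,"dy": 0,"dz": 0,"fingers": -0.55},{"wx": 0,"wy": 0,"wz": 0,"dx": 0,"dy": 0,"dz": 0,"fingers": -0.55},{"wx": 0,"wy": 0,"wz": 0,"dx": 0,"dy": 0,"dz": 0,"fingers": -0.55}])

```text
clock: 31.15
eef_pos: [464.7, -251.1, 22.5]
eef_rot: [-3.141, -0.0, 1.571]
wrist_force: [-0.6, -0.1, -0.2]
finger_gap: 73.0
finger_force: 0.0
```

>>> servo_tool(motion=[{"wx": 0,"wy": 0,"wz": 0,"dx": 0,"dy": 0,"dz": -0.1,"fingers": -0.55},{"wx": 0,"wy": 0,"wz": 0,"dx": 0,"dy": 0,"dz": -0.4,"fingers": -1},{"wx": 0,"wy": 0,"wz": 0,"dx": 0,"dy": 0,"dz": -0.7,"fingers": -1},{"wx": 0,"wy": 0,"wz": 0,"dx": 0,"dy": 0,"dz": -0.825,"fingers": -1},{"wx": 0,"wy": 0,"wz": 0,"dx": 0,"dy": 0,"dz": -0.825,"fingers": -1}])

```text
clock: 31.65
eef_pos: [465.4, -251.5, 106.8]
eef_rot: [3.139, 0.002, 1.571]
wrist_force: [-0.4, 0.6, -0.8]
finger_gap: 93.7
finger_force: 0.0
```

>>> servo_tool(motion=[{"wx": 0,"wy": 0,"wz": 0,"dx": 0.3,"dy": 0,"dz": 0,"fingers": -1},{"wx": 0,"wy": 0,"wz": 0,"dx": 0.65,"dy": 0,"dz": 0,"fingers": -1},{"wx": 0,"wy": 0,"wz": 0,"dx": 0.99,"dy": 0,"dz": 0,"fingers": -1}])

```text
clock: 31.95
eef_pos: [463.9, -150.8, 103.6]
eef_rot: [-3.14, -0.001, 1.57]
wrist_force: [-0.3, -0.6, 0.1]
finger_gap: 93.7
finger_force: 0.0
```

>>> servo_tool(motion=[{"wx": 0,"wy": 0,"wz": 0,"dx": 0.33,"dy": 0,"dz": 0,"fingers": -1},{"wx": 0,"wy": 0,"wz": 0,"dx": 0.66,"dy": 0,"dz": 0,"fingers": -1},{"wx": 0,"wy": 0,"wz": 0,"dx": 0.99,"dy": 0,"dz": 0,"fingers": -1}])

```text
clock: 32.25
eef_pos: [463.9, -51.7, 103.7]
eef_rot: [-3.14, -0.0, 1.571]
wrist_force: [0.5, 0.2, 0.0]
finger_gap: 94.3
finger_force: 0.0
```

>>> servo_tool(motion=[{"wx": 0,"wy": 0,"wz": 0,"dx": 0.33,"dy": 0,"dz": 0,"fingers": -1},{"wx": 0,"wy": 0,"wz": 0,"dx": 0.66,"dy": 0,"dz": 0,"fingers": -1},{"wx": 0,"wy": 0,"wz": 0,"dx": 0.99,"dy": 0,"dz": 0,"fingers": -1},{"wx": 0,"wy": 0,"wz": 0,"dx": 0.99,"dy": 0,"dz": 0,"fingers": -1},{"wx": 0,"wy": 0,"wz": 0,"dx": 0.99,"dy": 0,"dz": 0,"fingers": -1}])

```text
clock: 32.75
eef_pos: [464.2, 46.1, 104.0]
eef_rot: [-3.14, 0.0, 1.572]
wrist_force: [-0.0, 0.3, -0.4]
finger_gap: 94.2
finger_force: 0.0
```

```bash
python3 - <<'E'
from h import *
s=read_state();print(s["finger_gap"],s["eef_pos"],s["eef_rot"])
c=camera("wrist");save(c,"w10.png")
for q in("glass_square","jar_black"):
  for r in fit(c,q,11): print(q,r)
for n in("side","scene"):
  c=camera(n)
  for r in fit(c,"glass_roundel",26): print(n,r)
E
python3 plan.py 464.8,45.8,105,90 458,130,105,57.5 458,130,5.5,57.5 458,130,105,57.5 467,-90,105,79 467,-90,22.5,79 467,-90,105,79 442,264,105,90 442,264,5.5,90 442,264,105,90 467,-90,105,90 467,-90,30.7,90
```

```text
94.24222258083896 [464.2045586   46.13974181 104.01836686] [-3.13994409e+00  1.66402411e-04  1.57228161e+00]
glass_square {'c': array([456.7, 128.7]), 'size': array([65.5, 65.1]), 'yaw': 56.4, 'ec': array([456.7, 128.7]), 'es': array([74.9, 75.9]), 'eyaw': 75.6, 'conf': 0.72, 'loc': array([274., 100.])}
jar_black {'c': array([579.6, 145.8]), 'size': array([71.7, 56.9]), 'yaw': 4.6, 'ec': array([581. , 144.7]), 'es': array([55.9, 72.9]), 'eyaw': 11.6, 'conf': 0.73, 'loc': array([446.,  78.])}
scene {'c': array([ 465.1, -253.1]), 'size': array([61.4, 57.8]), 'yaw': -24.4, 'ec': array([ 465.3, -253. ]), 'es': array([57.8, 60.9]), 'eyaw': 7.5, 'conf': 0.96, 'loc': array([162., 269.])}
dx 0.842 dy -0.068 dz -0.000 wz 0.284 -> [458.  130.  105.   57.5] minrows 4
dx 0.000 dy 0.000 dz 0.995 wz -0.000 -> [458.  130.    5.5  57.5] minrows 1
dx 0.000 dy 0.000 dz -0.995 wz -0.000 -> [458.  130.  105.   57.5] minrows 1
dx -0.602 dy 0.420 dz -0.000 wz -0.063 -> [461.   56.7 105.   64.7] minrows 1
dx -0.650 dy 0.341 dz -0.000 wz -0.062 -> [464.  -16.7 105.   71.8] minrows 1
dx -0.687 dy 0.257 dz -0
[... 335 characters left out ...]
05.   84.5] minrows 1
dx 0.874 dy -0.147 dz -0.000 wz -0.024 -> [448.2 175.5 105.   87.2] minrows 1
dx 0.881 dy -0.105 dz -0.000 wz -0.024 -> [442. 264. 105.  90.] minrows 1
dx 0.000 dy 0.000 dz 0.995 wz 0.000 -> [442.  264.    5.5  90. ] minrows 1
dx 0.000 dy 0.000 dz -0.995 wz 0.000 -> [442. 264. 105.  90.] minrows 1
dx -0.885 dy 0.063 dz -0.000 wz -0.000 -> [448.3 175.5 105.   90. ] minrows 0
dx -0.885 dy 0.062 dz -0.000 wz 0.000 -> [454.5  87.  105.   90. ] minrows 1
dx -0.885 dy 0.063 dz -0.000 wz 0.000 -> [460.8  -1.5 105.   90. ] minrows 1
dx -0.885 dy 0.062 dz -0.000 wz 0.000 -> [467. -90. 105.  90.] minrows 1
dx 0.000 dy 0.000 dz 0.743 wz 0.000 -> [467.  -90.   30.7  90. ] minrows 1
```

View pics/w10.png

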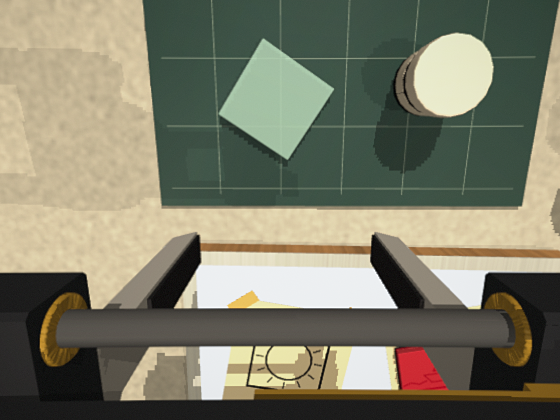

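The square is clear at (277,98) and the jar at (446,75) is well to the right. Grasping the square.

>>> servo_tool(motion=[{"wx": 0,"wy": 0,"wz": 0.07,"dx": 0.25,"dy": -0.02,"dz": 0,"fingers": -1},{"wx": 0,"wy": 0,"wz": 0.14,"dx": 0.55,"dy": -0.05,"dz": 0,"fingers": -1},{"wx": 0,"wy": 0,"wz": 0.21,"dx": 0.83,"dy": -0.072,"dz": 0,"fingers": -1},{"wx": 0,"wy": 0,"wz": 0.27,"dx": 0.83,"dy": -0.072,"dz": 0,"fingers": -1},{"wx": 0,"wy": 0,"wz": 0.288,"dx": 0.83,"dy": -0.072,"dz": 0,"fingers": -1},{"wx": 0,"wy": 0,"wz": 0.288,"dx": 0.83,"dy": -0.072,"dz": 0,"fingers": -1},{"wx": 0,"wy": 0,"wz": 0.288,"dx": 0.83,"dy": -0.072,"dz": 0,"fingers": -1}])

```text
clock: 33.8
eef_pos: [457.6, 128.7, 105.0]
eef_rot: [3.142, -0.0, 0.996]
wrist_force: [0.1, -0.3, -0.5]
finger_gap: 94.0
finger_force: 0.0
```

>>> servo_tool(motion=[{"wx": 0,"wy": 0,"wz": 0,"dx": 0,"dy": 0,"dz": 0.3,"fingers": -1},{"wx": 0,"wy": 0,"wz": 0,"dx": 0,"dy": 0,"dz": 0.6,"fingers": -1},{"wx": 0,"wy": 0,"wz": 0,"dx": 0,"dy": 0,"dz": 0.8,"fingers": -1},{"wx": 0,"wy": 0,"wz": 0,"dx": 0,"dy": 0,"dz": 0.9,"fingers": -1},{"wx": 0,"wy": 0,"wz": 0,"dx": 0,"dy": 0,"dz": 0.95,"fingers": -1},{"wx": 0,"wy": 0,"wz": 0,"dx": 0,"dy": 0,"dz": 0.985,"fingers": -1},{"wx": 0,"wy": 0,"wz": 0,"dx": 0,"dy": 0,"dz": 0.985,"fingers": -1},{"wx": 0,"wy": 0,"wz": 0,"dx": 0,"dy": 0,"dz": 0.985,"fingers": -1}])

```text
clock: 34.6
eef_pos: [457.9, 129.0, 7.2]
eef_rot: [3.141, -0.001, 0.995]
wrist_force: [-0.3, -0.1, 1.1]
finger_gap: 93.9
finger_force: 0.0
```

>>> servo_tool(motion=[{"wx": 0,"wy": 0,"wz": 0,"dx": 0,"dy": 0,"dz": 0,"fingers": 1},{"wx": 0,"wy": 0,"wz": 0,"dx": 0,"dy": 0,"dz": 0,"fingers": 1},{"wx": 0,"wy": 0,"wz": 0,"dx": 0,"dy": 0,"dz": 0,"fingers": 1},{"wx": 0,"wy": 0,"wz": 0,"dx": 0,"dy": 0,"dz": 0,"fingers": 1},{"wx": 0,"wy": 0,"wz": 0,"dx": 0,"dy": 0,"dz": 0,"fingers": 1},{"wx": 0,"wy": 0,"wz": 0,"dx": 0,"dy": 0,"dz": 0,"fingers": 1},{"wx": 0,"wy": 0,"wz": 0,"dx": 0,"dy": 0,"dz": 0,"fingers": 1},{"wx": 0,"wy": 0,"wz": 0,"dx": 0,"dy": 0,"dz": 0,"fingers": 1}], newtons=20)

```text
clock: 35.4
eef_pos: [457.6, 128.9, 6.6]
eef_rot: [3.142, -0.0, 0.995]
wrist_force: [-1.5, 0.3, 2.9]
finger_gap: 63.3
finger_force: 20.0
```

>>> servo_tool(motion=[{"wx": 0,"wy": 0,"wz": 0,"dx": 0,"dy": 0,"dz": -0.1,"fingers": 1},{"wx": 0,"wy": 0,"wz": 0,"dx": 0,"dy": 0,"dz": -0.4,"fingers": 1},{"wx": 0,"wy": 0,"wz": 0,"dx": 0,"dy": 0,"dz": -0.8,"fingers": 1},{"wx": 0,"wy": 0,"wz": 0,"dx": 0,"dy": 0,"dz": -0.995,"fingers": 1},{"wx": 0,"wy": 0,"wz": 0,"dx": 0,"dy": 0,"dz": -0.995,"fingers": 1},{"wx": 0,"wy": 0,"wz": 0,"dx": 0,"dy": 0,"dz": -0.995,"fingers": 1}])

```text
clock: 36.0
eef_pos: [457.3, 128.9, 105.9]
eef_rot: [3.141, -0.0, 0.995]
wrist_force: [0.2, 0.2, -0.5]
finger_gap: 63.5
finger_force: 20.0
```

```bash
python3 - <<'E'
from h import *
c=camera("wrist");save(c,"w11.png")
s=read_state();print(s["finger_gap"],s["finger_force"],s["eef_pos"],s["eef_rot"])
for r in fit(c,"glass_square",s["eef_pos"][2]+6): print(r)
E
```

```text
63.38732291505263 19.998825788497925 [456.99379714 128.79949596 105.24462339] [-3.14068698e+00  9.13391546e-04  9.94833002e-01]
{'c': array([457.7, 129.8]), 'size': array([64.9, 63.9]), 'yaw': 56.7, 'ec': array([457.7, 129.9]), 'es': array([73.9, 75. ]), 'eyaw': 59.4, 'conf': 0.61, 'loc': array([283., 247.])}
```

```bash
python3 plan.py 457.2,128.8,105.8,57 466.6,-90.8,105.8,79
```

```text
dx -0.597 dy 0.425 dz -0.000 wz -0.064 -> [460.3  55.6 105.8  64.3] minrows 1
dx -0.646 dy 0.345 dz -0.000 wz -0.064 -> [463.4 -17.6 105.8  71.7] minrows 1
dx -0.685 dy 0.260 dz -0.000 wz -0.064 -> [466.6 -90.8 105.8  79. ] minrows 1
```

>>> servo_tool(motion=[{"wx": 0,"wy": 0,"wz": -0.02,"dx": -0.18,"dy": 0.13,"dz": 0,"fingers": 1},{"wx": 0,"wy": 0,"wz": -0.04,"dx": -0.38,"dy": 0.27,"dz": 0,"fingers": 1},{"wx": 0,"wy": 0,"wz": -0.064,"dx": -0.597,"dy": 0.425,"dz": 0,"fingers": 1}])

```text
clock: 36.4
eef_pos: [460.0, 55.0, 104.8]
eef_rot: [-3.14, 0.001, 1.125]
wrist_force: [0.0, -0.5, -0.5]
finger_gap: 63.5
finger_force: 20.0
```

>>> servo_tool(motion=[{"wx": 0,"wy": 0,"wz": -0.02,"dx": -0.215,"dy": 0.115,"dz": 0,"fingers": 1},{"wx": 0,"wy": 0,"wz": -0.04,"dx": -0.43,"dy": 0.23,"dz": 0,"fingers": 1},{"wx": 0,"wy": 0,"wz": -0.064,"dx": -0.646,"dy": 0.345,"dz": 0,"fingers": 1}])

```text
clock: 36.7
eef_pos: [463.1, -18.4, 104.9]
eef_rot: [-3.14, 0.0, 1.252]
wrist_force: [0.6, -0.0, -1.0]
finger_gap: 63.6
finger_force: 20.0
```

>>> servo_tool(motion=[{"wx": 0,"wy": 0,"wz": -0.02,"dx": -0.228,"dy": 0.087,"dz": 0,"fingers": 1},{"wx": 0,"wy": 0,"wz": -0.04,"dx": -0.456,"dy": 0.173,"dz": 0,"fingers": 1},{"wx": 0,"wy": 0,"wz": -0.06,"dx": -0.62,"dy": 0.235,"dz": 0,"fingers": 1},{"wx": 0,"wy": 0,"wz": -0.064,"dx": -0.685,"dy": 0.26,"dz": 0,"fingers": 1},{"wx": 0,"wy": 0,"wz": -0.064,"dx": -0.685,"dy": 0.26,"dz": 0,"fingers": 1},{"wx": 0,"wy": 0,"wz": -0.064,"dx": -0.685,"dy": 0.26,"dz": 0,"fingers": 1},{"wx": 0,"wy": 0,"wz": -0.064,"dx": -0.685,"dy": 0.26,"dz": 0,"fingers": 1}])

```text
clock: 37.4
eef_pos: [466.8, -89.9, 105.9]
eef_rot: [-3.141, -0.0, 1.379]
wrist_force: [0.8, 0.1, 0.1]
finger_gap: 63.5
finger_force: 20.0
```

>>> servo_tool(motion=[{"wx": 0,"wy": 0,"wz": 0,"dx": 0,"dy": 0,"dz": 0.3,"fingers": 1},{"wx": 0,"wy": 0,"wz": 0,"dx": 0,"dy": 0,"dz": 0.6,"fingers": 1},{"wx": 0,"wy": 0,"wz": 0,"dx": 0,"dy": 0,"dz": 0.7,"fingers": 1},{"wx": 0,"wy": 0,"wz": 0,"dx": 0,"dy": 0,"dz": 0.75,"fingers": 1},{"wx": 0,"wy": 0,"wz": 0,"dx": 0,"dy": 0,"dz": 0.78,"fingers": 1},{"wx": 0,"wy": 0,"wz": 0,"dx": 0,"dy": 0,"dz": 0.8,"fingers": 1},{"wx": 0,"wy": 0,"wz": 0,"dx": 0,"dy": 0,"dz": 0.81,"fingers": 1},{"wx": 0,"wy": 0,"wz": 0,"dx": 0,"dy": 0,"dz": 0.817,"fingers": 1},{"wx": 0,"wy": 0,"wz": 0,"dx": 0,"dy": 0,"dz": 0.817,"fingers": 1},{"wx": 0,"wy": 0,"wz": 0,"dx": 0,"dy": 0,"dz": 0.817,"fingers": 1}])

```text
clock: 38.4
eef_pos: [467.0, -90.7, 24.6]
eef_rot: [3.141, 0.0, 1.379]
wrist_force: [-0.5, 0.6, -1.3]
finger_gap: 63.7
finger_force: 20.0
```

```bash
python3 - <<'E'
from h import *
s=read_state();print(s["finger_gap"],s["finger_force"],s["eef_pos"],s["eef_rot"],s["wrist_force"])
E
```

```text
63.65712860462075 19.99881684780121 [466.99269263 -90.72780848  24.56317536] [3.14127414e+00 3.65554530e-05 1.37876089e+00] [-0.51875275  0.59626398 -1.34906106]
```

>>> servo_tool(motion=[{"wx": 0,"wy": 0,"wz": 0,"dx": 0,"dy": 0,"dz": 0.003,"fingers": 1},{"wx": 0,"wy": 0,"wz": 0,"dx": 0,"dy": 0,"dz": 0.006,"fingers": 1},{"wx": 0,"wy": 0,"wz": 0,"dx": 0,"dy": 0,"dz": 0.008,"fingers": 1},{"wx": 0,"wy": 0,"wz": 0,"dx": 0,"dy": 0,"dz": 0.008,"fingers": 1}])

```text
clock: 38.8
eef_pos: [466.9, -90.7, 23.6]
eef_rot: [3.142, -0.0, 1.379]
wrist_force: [-0.1, 0.5, 1.6]
finger_gap: 63.4
finger_force: 20.0
```

Contact made. Releasing, then moving to the disc.

>>> servo_tool(motion=[{"wx": 0,"wy": 0,"wz": 0,"dx": 0,"dy": 0,"dz": 0.002,"fingers": -0.65},{"wx": 0,"wy": 0,"wz": 0,"dx": 0,"dy": 0,"dz": 0.002,"fingers": -0.65},{"wx": 0,"wy": 0,"wz": 0,"dx": 0,"dy": 0,"dz": 0.002,"fingers": -0.65},{"wx": 0,"wy": 0,"wz": 0,"dx": 0,"dy": 0,"dz": 0.002,"fingers": -0.65}])

```text
clock: 39.2
eef_pos: [466.9, -90.7, 23.3]
eef_rot: [-3.142, 0.0, 1.379]
wrist_force: [-0.2, -0.4, 0.4]
finger_gap: 77.4
finger_force: 0.0
```

>>> servo_tool(motion=[{"wx": 0,"wy": 0,"wz": 0,"dx": 0,"dy": 0,"dz": -0.1,"fingers": -0.65},{"wx": 0,"wy": 0,"wz": 0,"dx": 0,"dy": 0,"dz": -0.4,"fingers": -1},{"wx": 0,"wy": 0,"wz": 0,"dx": 0,"dy": 0,"dz": -0.7,"fingers": -1},{"wx": 0,"wy": 0,"wz": 0,"dx": 0,"dy": 0,"dz": -0.82,"fingers": -1},{"wx": 0,"wy": 0,"wz": 0,"dx": 0,"dy": 0,"dz": -0.82,"fingers": -1}])

```text
clock: 39.7
eef_pos: [467.6, -90.9, 106.9]
eef_rot: [3.138, 0.0, 1.379]
wrist_force: [0.2, -0.6, 0.5]
finger_gap: 93.3
finger_force: 0.0
```

>>> servo_tool(motion=[{"wx": 0,"wy": 0,"wz": -0.01,"dx": 0.285,"dy": -0.077,"dz": 0,"fingers": -1},{"wx": 0,"wy": 0,"wz": -0.02,"dx": 0.57,"dy": -0.154,"dz": 0,"fingers": -1},{"wx": 0,"wy": 0,"wz": -0.024,"dx": 0.857,"dy": -0.23,"dz": 0,"fingers": -1}])

```text
clock: 40.0
eef_pos: [459.8, -1.2, 104.0]
eef_rot: [-3.14, 0.0, 1.427]
wrist_force: [1.1, -0.6, 0.4]
finger_gap: 94.1
finger_force: 0.0
```

>>> servo_tool(motion=[{"wx": 0,"wy": 0,"wz": -0.01,"dx": 0.289,"dy": -0.063,"dz": 0,"fingers": -1},{"wx": 0,"wy": 0,"wz": -0.02,"dx": 0.578,"dy": -0.126,"dz": 0,"fingers": -1},{"wx": 0,"wy": 0,"wz": -0.024,"dx": 0.867,"dy": -0.189,"dz": 0,"fingers": -1}])

```text
clock: 40.3
eef_pos: [453.6, 87.5, 104.0]
eef_rot: [-3.14, 0.0, 1.475]
wrist_force: [-0.5, 0.8, 0.1]
finger_gap: 94.1
finger_force: 0.0
```

>>> servo_tool(motion=[{"wx": 0,"wy": 0,"wz": -0.01,"dx": 0.29,"dy": -0.049,"dz": 0,"fingers": -1},{"wx": 0,"wy": 0,"wz": -0.02,"dx": 0.58,"dy": -0.098,"dz": 0,"fingers": -1},{"wx": 0,"wy": 0,"wz": -0.024,"dx": 0.874,"dy": -0.147,"dz": 0,"fingers": -1},{"wx": 0,"wy": 0,"wz": -0.024,"dx": 0.874,"dy": -0.147,"dz": 0,"fingers": -1},{"wx": 0,"wy": 0,"wz": -0.024,"dx": 0.874,"dy": -0.147,"dz": 0,"fingers": -1},{"wx": 0,"wy": 0,"wz": -0.024,"dx": 0.874,"dy": -0.147,"dz": 0,"fingers": -1}])

```text
clock: 40.9
eef_pos: [447.9, 174.0, 104.6]
eef_rot: [-3.141, 0.001, 1.522]
wrist_force: [-0.1, -0.1, -0.6]
finger_gap: 93.8
finger_force: 0.0
```

```bash
python3 - <<'E'
from h import *
s=read_state();print(s["finger_gap"],s["eef_pos"],s["eef_rot"])
c=camera("wrist")
for r in fit(c,"glass_disc",11): print(r)
for n in("side","scene"):
  c=camera(n);save(c,n+"12.png",(180,100,400,260) if n=="side" else (100,170,360,370))
  for q,z in(("glass_square",26),("glass_roundel",26),("glass_disc",10)):
    for r in fit(c,q,z): print(n,q,r)
E
```

```text
93.81979917441132 [447.94182028 174.01570579 104.64415916] [-3.14053367e+00  5.25052987e-04  1.52221424e+00]
side glass_roundel {'c': array([ 463.4, -249.8]), 'size': array([61.4, 60. ]), 'yaw': -65.9, 'ec': array([ 463.4, -250.1]), 'es': array([59.3, 65.1]), 'eyaw': -86.2, 'conf': 0.64, 'loc': array([341., 153.])}
side glass_disc {'c': array([440.8, 263.4]), 'size': array([40.7, 40.2]), 'yaw': -27.0, 'ec': array([441.2, 263.7]), 'es': array([36.5, 44.3]), 'eyaw': -74.0, 'conf': 0.78, 'loc': array([270., 321.])}
scene glass_square {'c': array([467.3, -92.2]), 'size': array([68.4, 63.2]), 'yaw': -12.1, 'ec': array([467.5, -91.8]), 'es': array([71.2, 75.3]), 'eyaw': -18.5, 'conf': 0.6, 'loc': array([222., 232.])}
scene glass_square {'c': array([607.1, -93.8]), 'size': array([93.3, 48.9]), 'yaw': 10.1, 'ec': array([607.7, -93.3]), 'es': array([ 53.7, 109.6]), 'eyaw': 10.7, 'conf': 0.57, 'loc': array([251., 280.])}
scene glass_roundel {'c': array([ 466.3, -253.2]), 'size': array([58.5, 57.3]), 'yaw': -0.4, 'ec': array([ 466.2, -253.4]), 'es': array([56.6, 58.7]), 'eyaw': 28.9, 'conf': 0.76, 'loc': array([162., 270.])}
scene glass_disc {'c': array([560.4, 152.1]), 'size': array([78.5, 52.1]), 'yaw': -36.0, 'ec': array([558.6, 151.7]), 'es': array([52.2, 82.7]), 'eyaw': -45.9, 'conf': 0.67, 'loc': array([322., 220.])}
scene glass_disc {'c': array([445.4, 260.7]), 'size': array([37.1, 31. ]), 'yaw': -36.9, 'ec': array([444.5, 261. ]), 'es': array([31.3, 37.1]), 'eyaw': -49.2, 'conf': 0.47, 'loc': array([333., 174.])}
```

View pics/scene12.png

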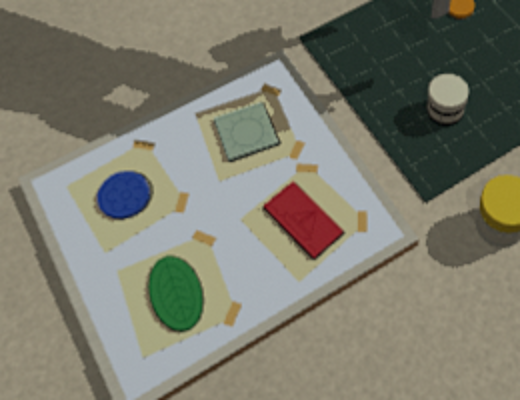

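All four pieces sit on their drawings: roundel (124,195), oval (176,293), rect (303,220), square (246,132). Last is the disc.

>>> servo_tool(motion=[{"wx": 0,"wy": 0,"wz": -0.01,"dx": 0.3,"dy": -0.035,"dz": 0,"fingers": -1},{"wx": 0,"wy": 0,"wz": -0.02,"dx": 0.6,"dy": -0.07,"dz": 0,"fingers": -1},{"wx": 0,"wy": 0,"wz": -0.024,"dx": 0.82,"dy": -0.09,"dz": 0,"fingers": -1},{"wx": 0,"wy": 0,"wz": -0.024,"dx": 0.894,"dy": -0.103,"dz": 0,"fingers": -1},{"wx": 0,"wy": 0,"wz": -0.024,"dx": 0.894,"dy": -0.103,"dz": 0,"fingers": -1},{"wx": 0,"wy": 0,"wz": -0.024,"dx": 0.894,"dy": -0.103,"dz": 0,"fingers": -1}])

```text
clock: 42.0
eef_pos: [442.1, 263.8, 105.2]
eef_rot: [-3.141, 0.0, 1.57]
wrist_force: [-0.0, -0.4, 0.5]
finger_gap: 94.1
finger_force: 0.0
```

>>> servo_tool(motion=[{"wx": 0,"wy": 0,"wz": 0,"dx": 0,"dy": 0,"dz": 0.3,"fingers": -1},{"wx": 0,"wy": 0,"wz": 0,"dx": 0,"dy": 0,"dz": 0.6,"fingers": -1},{"wx": 0,"wy": 0,"wz": 0,"dx": 0,"dy": 0,"dz": 0.8,"fingers": -1},{"wx": 0,"wy": 0,"wz": 0,"dx": 0,"dy": 0,"dz": 0.9,"fingers": -1},{"wx": 0,"wy": 0,"wz": 0,"dx": 0,"dy": 0,"dz": 0.95,"fingers": -1},{"wx": 0,"wy": 0,"wz": 0,"dx": 0,"dy": 0,"dz": 0.99,"fingers": -1},{"wx": 0,"wy": 0,"wz": 0,"dx": 0,"dy": 0,"dz": 0.99,"fingers": -1},{"wx": 0,"wy": 0,"wz": 0,"dx": 0,"dy": 0,"dz": 0.99,"fingers": -1}])

```text
clock: 42.8
eef_pos: [442.5, 264.6, 7.0]
eef_rot: [3.141, -0.0, 1.571]
wrist_force: [1.3, 0.6, -0.3]
finger_gap: 93.7
finger_force: 0.0
```

>>> servo_tool(motion=[{"wx": 0,"wy": 0,"wz": 0,"dx": 0,"dy": 0,"dz": 0,"fingers": 1},{"wx": 0,"wy": 0,"wz": 0,"dx": 0,"dy": 0,"dz": 0,"fingers": 1},{"wx": 0,"wy": 0,"wz": 0,"dx": 0,"dy": 0,"dz": 0,"fingers": 1},{"wx": 0,"wy": 0,"wz": 0,"dx": 0,"dy": 0,"dz": 0,"fingers": 1},{"wx": 0,"wy": 0,"wz": 0,"dx": 0,"dy": 0,"dz": 0,"fingers": 1},{"wx": 0,"wy": 0,"wz": 0,"dx": 0,"dy": 0,"dz": 0,"fingers": 1},{"wx": 0,"wy": 0,"wz": 0,"dx": 0,"dy": 0,"dz": 0,"fingers": 1},{"wx": 0,"wy": 0,"wz": 0,"dx": 0,"dy": 0,"dz": 0,"fingers": 1},{"wx": 0,"wy": 0,"wz": 0,"dx": 0,"dy": 0,"dz": 0,"fingers": 1},{"wx": 0,"wy": 0,"wz": 0,"dx": 0,"dy": 0,"dz": 0,"fingers": 1}], newtons=12)

```text
clock: 43.8
eef_pos: [442.2, 264.6, 6.4]
eef_rot: [-3.142, -0.0, 1.571]
wrist_force: [-0.1, 0.4, 0.0]
finger_gap: 39.7
finger_force: 12.0
```

>>> servo_tool(motion=[{"wx": 0,"wy": 0,"wz": 0,"dx": 0,"dy": 0,"dz": -0.1,"fingers": 1},{"wx": 0,"wy": 0,"wz": 0,"dx": 0,"dy": 0,"dz": -0.4,"fingers": 1},{"wx": 0,"wy": 0,"wz": 0,"dx": 0,"dy": 0,"dz": -0.8,"fingers": 1},{"wx": 0,"wy": 0,"wz": 0,"dx": 0,"dy": 0,"dz": -0.995,"fingers": 1},{"wx": 0,"wy": 0,"wz": 0,"dx": 0,"dy": 0,"dz": -0.995,"fingers": 1},{"wx": 0,"wy": 0,"wz": 0,"dx": 0,"dy": 0,"dz": -0.995,"fingers": 1},{"wx": 0,"wy": 0,"wz": 0,"dx": 0,"dy": 0,"dz": -0.995,"fingers": 1}])

```text
clock: 44.5
eef_pos: [441.6, 264.3, 104.8]
eef_rot: [-3.14, 0.001, 1.571]
wrist_force: [0.2, 0.1, -0.0]
finger_gap: 39.4
finger_force: 12.0
```

```bash
python3 - <<'E'
from h import *
c=camera("wrist");save(c,"w13.png")
s=read_state();print(s["finger_gap"],s["finger_force"],s["eef_pos"],s["eef_rot"])
for r in fit(c,"glass_disc",s["eef_pos"][2]+6): print(r)
E
```

```text
39.421105511551225 12.00001671910286 [441.60885451 264.25432689 104.69377583] [-3.13971826e+00  9.65192738e-04  1.57080402e+00]
{'c': array([441.4, 264.8]), 'size': array([40.4, 38.6]), 'yaw': 90.0, 'ec': array([441.6, 264.7]), 'es': array([38.5, 40.4]), 'eyaw': 89.7, 'conf': 0.62, 'loc': array([286., 253.])}
```

View pics/w13.png

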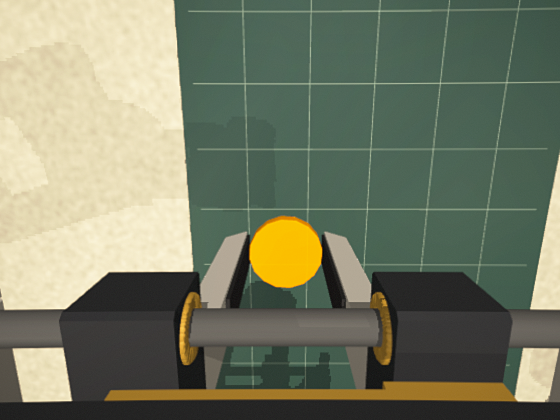

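The disc is held at (286,252). Carrying it to the sun.

>>> servo_tool(motion=[{"wx": 0,"wy": 0,"wz": 0,"dx": -0.25,"dy": 0.02,"dz": 0,"fingers": 1},{"wx": 0,"wy": 0,"wz": 0,"dx": -0.57,"dy": 0.04,"dz": 0,"fingers": 1},{"wx": 0,"wy": 0,"wz": 0,"dx": -0.886,"dy": 0.062,"dz": 0,"fingers": 1}])

```text
clock: 44.9
eef_pos: [447.9, 175.0, 105.0]
eef_rot: [-3.14, 0.0, 1.572]
wrist_force: [0.0, -0.3, 0.8]
finger_gap: 39.5
finger_force: 12.0
```

>>> servo_tool(motion=[{"wx": 0,"wy": 0,"wz": 0,"dx": -0.295,"dy": 0.02,"dz": 0,"fingers": 1},{"wx": 0,"wy": 0,"wz": 0,"dx": -0.59,"dy": 0.04,"dz": 0,"fingers": 1},{"wx": 0,"wy": 0,"wz": 0,"dx": -0.886,"dy": 0.062,"dz": 0,"fingers": 1}])

```text
clock: 45.2
eef_pos: [454.2, 86.1, 105.2]
eef_rot: [-3.14, 0.0, 1.571]
wrist_force: [0.3, -0.3, -0.1]
finger_gap: 39.2
finger_force: 12.0
```

>>> servo_tool(motion=[{"wx": 0,"wy": 0,"wz": 0,"dx": -0.295,"dy": 0.02,"dz": 0,"fingers": 1},{"wx": 0,"wy": 0,"wz": 0,"dx": -0.59,"dy": 0.04,"dz": 0,"fingers": 1},{"wx": 0,"wy": 0,"wz": 0,"dx": -0.886,"dy": 0.062,"dz": 0,"fingers": 1}])

```text
clock: 45.5
eef_pos: [460.4, -2.4, 105.2]
eef_rot: [-3.14, -0.0, 1.571]
wrist_force: [1.5, -0.4, -0.2]
finger_gap: 39.3
finger_force: 12.0
```

>>> servo_tool(motion=[{"wx": 0,"wy": 0,"wz": 0,"dx": -0.295,"dy": 0.02,"dz": 0,"fingers": 1},{"wx": 0,"wy": 0,"wz": 0,"dx": -0.59,"dy": 0.04,"dz": 0,"fingers": 1},{"wx": 0,"wy": 0,"wz": 0,"dx": -0.8,"dy": 0.055,"dz": 0,"fingers": 1},{"wx": 0,"wy": 0,"wz": 0,"dx": -0.886,"dy": 0.062,"dz": 0,"fingers": 1},{"wx": 0,"wy": 0,"wz": 0,"dx": -0.886,"dy": 0.062,"dz": 0,"fingers": 1},{"wx": 0,"wy": 0,"wz": 0,"dx": -0.886,"dy": 0.062,"dz": 0,"fingers": 1},{"wx": 0,"wy": 0,"wz": 0,"dx": -0.886,"dy": 0.062,"dz": 0,"fingers": 1}])

```text
clock: 46.2
eef_pos: [466.9, -88.9, 105.7]
eef_rot: [-3.141, -0.0, 1.572]
wrist_force: [0.2, 0.7, 0.3]
finger_gap: 39.3
finger_force: 12.0
```

>>> servo_tool(motion=[{"wx": 0,"wy": 0,"wz": 0,"dx": 0,"dy": 0,"dz": 0.3,"fingers": 1},{"wx": 0,"wy": 0,"wz": 0,"dx": 0,"dy": 0,"dz": 0.5,"fingers": 1},{"wx": 0,"wy": 0,"wz": 0,"dx": 0,"dy": 0,"dz": 0.62,"fingers": 1},{"wx": 0,"wy": 0,"wz": 0,"dx": 0,"dy": 0,"dz": 0.68,"fingers": 1},{"wx": 0,"wy": 0,"wz": 0,"dx": 0,"dy": 0,"dz": 0.71,"fingers": 1},{"wx": 0,"wy": 0,"wz": 0,"dx": 0,"dy": 0,"dz": 0.73,"fingers": 1},{"wx": 0,"wy": 0,"wz": 0,"dx": 0,"dy": 0,"dz": 0.735,"fingers": 1},{"wx": 0,"wy": 0,"wz": 0,"dx": 0,"dy": 0,"dz": 0.735,"fingers": 1},{"wx": 0,"wy": 0,"wz": 0,"dx": 0,"dy": 0,"dz": 0.735,"fingers": 1}])

```text
clock: 47.1
eef_pos: [467.2, -89.9, 32.7]
eef_rot: [3.141, 0.0, 1.571]
wrist_force: [-0.6, 0.9, -0.2]
finger_gap: 39.2
finger_force: 12.0
```

>>> servo_tool(motion=[{"wx": 0,"wy": 0,"wz": 0,"dx": 0,"dy": 0,"dz": 0.003,"fingers": 1},{"wx": 0,"wy": 0,"wz": 0,"dx": 0,"dy": 0,"dz": 0.006,"fingers": 1},{"wx": 0,"wy": 0,"wz": 0,"dx": 0,"dy": 0,"dz": 0.008,"fingers": 1},{"wx": 0,"wy": 0,"wz": 0,"dx": 0,"dy": 0,"dz": 0.008,"fingers": 1}])

```text
clock: 47.5
eef_pos: [466.9, -89.9, 31.5]
eef_rot: [-3.142, -0.0, 1.571]
wrist_force: [-0.4, -0.9, -0.0]
finger_gap: 39.1
finger_force: 12.0
```

>>> servo_tool(motion=[{"wx": 0,"wy": 0,"wz": 0,"dx": 0,"dy": 0,"dz": 0.003,"fingers": 1},{"wx": 0,"wy": 0,"wz": 0,"dx": 0,"dy": 0,"dz": 0.004,"fingers": 1},{"wx": 0,"wy": 0,"wz": 0,"dx": 0,"dy": 0,"dz": 0.004,"fingers": 1}])

```text
clock: 47.8
eef_pos: [467.0, -89.9, 31.3]
eef_rot: [3.142, -0.0, 1.571]
wrist_force: [-1.4, 0.3, 3.5]
finger_gap: 38.9
finger_force: 12.0
```

Contact made. Releasing and moving clear.

>>> servo_tool(motion=[{"wx": 0,"wy": 0,"wz": 0,"dx": 0,"dy": 0,"dz": 0,"fingers": -0.15},{"wx": 0,"wy": 0,"wz": 0,"dx": 0,"dy": 0,"dz": 0,"fingers": -0.15},{"wx": 0,"wy": 0,"wz": 0,"dx": 0,"dy": 0,"dz": 0,"fingers": -0.15},{"wx": 0,"wy": 0,"wz": 0,"dx": 0,"dy": 0,"dz": 0,"fingers": -0.15}])

```text
clock: 48.2
eef_pos: [466.9, -89.9, 31.1]
eef_rot: [-3.142, -0.0, 1.571]
wrist_force: [0.0, -0.7, -0.1]
finger_gap: 54.0
finger_force: 0.0
```

>>> servo_tool(motion=[{"wx": 0,"wy": 0,"wz": 0,"dx": 0,"dy": 0,"dz": -0.1,"fingers": -0.15},{"wx": 0,"wy": 0,"wz": 0,"dx": 0,"dy": 0,"dz": -0.4,"fingers": -0.15},{"wx": 0,"wy": 0,"wz": 0,"dx": 0,"dy": 0,"dz": -0.8,"fingers": -1},{"wx": 0,"wy": 0,"wz": 0,"dx": 0,"dy": 0,"dz": -1,"fingers": -1}])

```text
clock: 48.6
eef_pos: [467.8, -90.1, 134.8]
eef_rot: [3.138, 0.001, 1.571]
wrist_force: [-0.4, -0.2, -0.1]
finger_gap: 66.5
finger_force: 0.0
```

>>> servo_tool(motion=[{"wx": 0,"wy": 0,"wz": 0,"dx": -0.3,"dy": 0.2,"dz": -0.2,"fingers": -1},{"wx": 0,"wy": 0,"wz": 0,"dx": -0.6,"dy": 0.4,"dz": -0.5,"fingers": -1},{"wx": 0,"wy": 0,"wz": 0,"dx": -0.9,"dy": 0.6,"dz": -0.7,"fingers": -1},{"wx": 0,"wy": 0,"wz": 0,"dx": -1,"dy": 0.7,"dz": -0.9,"fingers": -1},{"wx": 0,"wy": 0,"wz": 0,"dx": -1,"dy": 0.7,"dz": -0.9,"fingers": -1},{"wx": 0,"wy": 0,"wz": 0,"dx": -1,"dy": 0.7,"dz": -0.9,"fingers": -1}])

```text
clock: 49.2
eef_pos: [536.4, -189.4, 220.7]
eef_rot: [-3.141, -0.0, 1.571]
wrist_force: [-0.0, -0.6, 0.0]
finger_gap: 93.5
finger_force: 0.0
```

```bash
python3 - <<'E'
from h import *
s=read_state();print(s["finger_gap"],s["eef_pos"],s["eef_rot"],s["wrist_force"])
c=camera("wrist");save(c,"w14.png")
for q,z in(("glass_square",28),("glass_disc",36),("glass_roundel",28),("glass_oval",28),("glass_rect",28)):
    for r in fit(c,q,z): print(q,r)
E
```

```text
93.4543900305983 [ 536.44549259 -189.38553332  220.70113417] [-3.14117587e+00 -3.00837629e-04  1.57072384e+00] [-0.03715909 -0.60326713  0.00589939]
glass_square {'c': array([467.1, -91.5]), 'size': array([66.3, 65.5]), 'yaw': -11.5, 'ec': array([467.3, -91.7]), 'es': array([74.8, 75.5]), 'eyaw': -10.0, 'conf': 0.62, 'loc': array([233.,  86.])}
glass_disc {'c': array([468.1, -91. ]), 'size': array([40.1, 37.4]), 'yaw': -7.5, 'ec': array([467.9, -91.4]), 'es': array([37. , 40.3]), 'eyaw': -18.8, 'conf': 0.73, 'loc': array([216.,  92.])}
glass_roundel {'c': array([ 466.3, -252. ]), 'size': array([58.8, 57.7]), 'yaw': 89.9, 'ec': array([ 466.2, -251.7]), 'es': array([57.2, 59.7]), 'eyaw': 89.5, 'conf': 0.67, 'loc': array([226., 234.])}
glass_oval {'c': array([ 600.3, -249.3]), 'size': array([77.5, 55.9]), 'yaw': -19.4, 'ec': array([ 602.2, -250.7]), 'es': array([55. , 79.3]), 'eyaw': -7.6, 'conf': 0.56, 'loc': array([344., 236.])}
glass_rect {'c': array([606., -93.]), 'size': array([89.8, 47.2]), 'yaw': 11.1, 'ec': array([606. , -92.7]), 'es': array([ 51.6, 107.6]), 'eyaw': 11.2, 'conf': 0.6, 'loc': array([353.,  90.])}
```

View pics/w14.png

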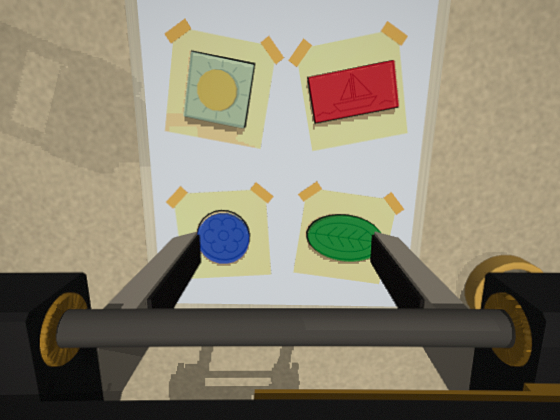

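The picture shows all five pieces on their outlines, with the disc (217,90) on the square (220,90). All fitted centres are within about 2 mm of their outlines. Handing in.

```bash
python3 -c "
from cell import *
print(sign_off())"
```

```text
the job is handed in; nothing more can be done
None
```

The job is handed in: all five pieces lie on their drawings, each within about 2 mm of its outline's centre by the wrist camera, with the disc on the square and the black jar never touched; the hand-in returned no verdict.

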